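# Change a roll-top supply box over from lancets to test cartons

### The arm

A 7-joint arm with a two-finger parallel gripper is mounted at the origin on a cart in front of the work surface, level with it; the furniture and walls round the work are solid. World frame = base frame: x ahead of the robot, y to its left, z up, the work surface at z = 0. Lengths are in m, angles in degrees, forces in N, time in s.
With the tool pointing down it reaches from about 0.4 to 0.875 m from the base axis. Payload 6.5 kg.
Tool frame: the origin (TCP) lies on the mounting face of the last link; the fingertips stand 173 mm ahead of it and the grasp point (between the pads) lies 155 mm ahead of it (arm.finger_overhang is the distance from the TCP to the fingertips, in m); z points along the fingers, y is the line along which they close (so a half turn about z gives the same grasp; the last joint's range is limited). The gripper opens to 85 mm and grips with 20 to 120 N. Pads are 22 mm wide; open, the fingers measure 114 mm over their backs; the gripper's body (76 mm by 85 mm) begins 54 mm behind the grasp point. The pads swing forward as they close: fully open they stand 13 mm farther back than shut.
Start: joints at [61.696, 30.733, -0.252, 88.115, 0.149, 61.152, -4.079], TCP at [0.27, -0.591, 0.405] pointing down, gripper open.
Joint ranges: [-154.64, 154.64], [-21.42, 123.67], [-72.66, 72.17], [13.99, 137.28], [-74.86, 254.86], [10.95, 109.41], [-158.01, 158.01]. Speed limits (degrees/s): [136.94, 136.94, 180, 180, 180, 180, 180].

### API

Orientations are given as a 3x3 rotation matrix whose columns are the frame's x, y, z axes.
In Python, from cell import arm, eyes gives the robot as it stands.
- The arm moves only by the shell command python3 -m crank 'ROWS'. ROWS is JSON, a list of rows, each an object with "travel": the shift along the world's x, y, z normalised to -1 to 1, where 1 is 30 cm, a list of three; "turn": the turn, a rotation vector about the world's x, y, z normalised to -1 to 1, where 1 is 90 degrees, a list of three; "jaw": the gripper's target within -1 to 1 (shut at 1, half-way at 0, fully open at -1). In form: [{"travel": [tx, ty, tz], "turn": [wx, wy, wz], "jaw": jaw}, ...]. A call has 1 to 12 rows; each row is the pose to reach, as a shift and turn from the pose commanded when the call began; what a row does not reach only later rows make up. A row lasts 1/12 s, in which the tool goes at most 41.7 mm and 7.16 degrees, less where a joint would pass 70% of its speed; a pose out of reach is approached as far as the arm can. A call with a number of a shift or a turn outside -1 to 1 is refused whole. A call with a gripper value outside its range is refused whole. The fingers move at their own pace and stop on an object; the grip force is fixed at half the most. Time passes only in rows, so rows that repeat a pose let the fingers close. It gives the time, the measured TCP pose, the force, the opening and the grip force at its end, in the units of the state.
- arm.state(): the state, without advancing time (a new reading comes with each control period).
- eyes.camera(name): name is "scene" or "top"; returns (picture, depth): 420x560x3 uint8, red, green, blue; 420x560 float32, m along the optical axis (not along the pixel's ray), 0 where there is no reading.
- eyes.camera_params(name): a dict with "fx", "fy", "cx", "cy" (pixels), "T" (4x4, takes a point from camera to world coordinates). Camera axes: x right, y down, z forward; pixel columns grow to the right and rows downward; lengths in m; the calibration is good to about 2 mm. A picture is of the moment at which its call begins. camera_params takes no time and is no camera call.
- arm.sign_off(): hands the job in; it is judged then, once.
Trained networks look in the newest picture that a camera, given by its name, has taken for a name from the list of things; names that differ only in an ending like _2 or _b are one class to them, and where a whole thing is asked for, a point or a joint stands for the part that bears it (a point fixed in the world has none). Each returns a list of dicts, best first, with "conf" (0 to 1); they miss things now and then, are a little off and sometimes report something else, mostly with a low value. They report only what shows in the picture. A call takes as long as a camera call.
- eyes.search_frame(camera, thing): "centre" ([column, row] as shares, 0 to 1, of the picture: columns of its width, rows of its height, amid what is visible of it).
- eyes.silhouettes(camera, thing): "mask" (420x560 bool, what is visible of it) and "centre" ([column, row] as shares, 0 to 1, of the picture: columns of its width, rows of its height, amid what is visible of it).
The state is a dict: "t": time; "joints": joint angles; "dq": joint speeds; "joint_efforts": joint torques, N m; "position": TCP position; "tool_rot": TCP orientation; "contact_force": force on the tool from outside, world axes, zero at the start; "ft_torque": the same for the moment, N m; "grip_width": finger opening in m; "finger_force": force on a finger pad.
Only numpy, scipy, OpenCV 4.12 (cv2) and the standard library are available. Lean on these libraries where they do the work, as an engineer would, in place of code of your own. Each camera call takes 0.05 s, during which the arm holds its last target. There are 200 camera calls.

### The job

Change the roll-top supply box on the desk over for today: roll its curved shutter fully open, take out the lancet box or boxes left inside and put them in the low white tray, then, once it is emptied, put exactly three of the small test cartons from the blue folder into the roll-top box, and roll the shutter fully shut again. The fourth carton stays out on the folder or desk, and the pen and the correction-fluid bottle in front are to be left where they are.

Things in the scene. Friction and masses are not known exactly. Their poses are not given: they have to be found in the camera images.
- roll_box: white roll-top supply box, fixed, 360 mm wide (y), 320 mm deep (x), 190 mm high at its two end cheeks; origin on the desk below its middle, x to its rear, y to its left, z up. Inside: floor 10 mm above the desk, 340 mm between the cheeks; a front lip at x = -141 mm (6 mm thick) rises to 44 mm. With the shutter open the inside lies free from the lip to x = +45 mm; the rest stays roofed over.
- roll_axis (a point): middle of the horizontal axis (along the box's y) round which the slatted grey shutter runs at 140 mm radius: 30 mm above the box's origin. Same axes as the box. Fully open, the pull stands up near x = +77 mm of the box, its top at z = 205 mm.
- cover (a joint): position of the shutter in rad about its axis: 0 fully shut (leading edge on the front lip), 1.815 fully open (rolled up and back over the top); it can start up to 0.35 open. It stays where it is left; moving it takes about 2 to 5 N at the pull. Its rear half follows by itself at a slower rate.
- cover_pull (a point): gripping point of the pull, a dark steel tab mid-way along the shutter's leading edge: 24 mm wide (along y), 16 mm thick, standing 50 mm straight out from the slats; the point is 174 mm from the roll axis, 16 mm inside the tab's end. At joint value q it is at x = -174 cos(q + 0.192), z = 30 + 174 sin(q + 0.192) mm in the box's frame. Pinched across its 24 mm from above, it turns between the fingers.
- tray: low open white tray, fixed, 250 mm (its x) by 170 mm (its y), walls 4 mm thick and 22 mm high, floor 4 mm thick; origin at the centre of its underside on the desk. It stands on one side of the roll-top box, left or right.
- folder: flat blue folder, fixed, 218 mm (x) by 280 mm (y) of its own axes, top 8 mm above the desk; origin at the centre of its underside. It lies on the other side of the roll-top box, with the four cartons on it in two rows of two, their long sides roughly along the folder's long side (y).
- carton1_mid (a point): a small test carton, 46 x 30 x 108 mm, 100 g, lying flat at the start on the blue folder on its broad side (30 mm high, 46 mm across, 108 mm long). This point is its centre; its own z axis runs along the 108 mm, its x axis along the 46 mm, its y axis along the 30 mm thickness. There are always four, all alike; any three will do.
- carton2_mid (a point): a small test carton, 46 x 30 x 108 mm, 100 g, lying flat at the start on the blue folder on its broad side (30 mm high, 46 mm across, 108 mm long). This point is its centre; its own z axis runs along the 108 mm, its x axis along the 46 mm, its y axis along the 30 mm thickness. There are always four, all alike; any three will do.
- carton3_mid (a point): a small test carton, 46 x 30 x 108 mm, 100 g, lying flat at the start on the blue folder on its broad side (30 mm high, 46 mm across, 108 mm long). This point is its centre; its own z axis runs along the 108 mm, its x axis along the 46 mm, its y axis along the 30 mm thickness. There are always four, all alike; any three will do.
- carton4_mid (a point): a small test carton, 46 x 30 x 108 mm, 100 g, lying flat at the start on the blue folder on its broad side (30 mm high, 46 mm across, 108 mm long). This point is its centre; its own z axis runs along the 108 mm, its x axis along the 46 mm, its y axis along the 30 mm thickness. There are always four, all alike; any three will do.
- lancets1_mid (a point): a box of lancets, 60 x 90 x 45 mm high, 120 g, lying on the floor of the roll-top box at the start, its long side roughly front to back. This point is its centre; its own y axis runs along the 90 mm, x along the 60 mm, z up. One or both of the two lancet boxes are present.
- lancets2_mid (a point): a box of lancets, 60 x 90 x 45 mm high, 120 g, lying on the floor of the roll-top box at the start, its long side roughly front to back. This point is its centre; its own y axis runs along the 90 mm, x along the 60 mm, z up. One or both of the two lancet boxes are present.
- fluid_mid (a point): a small white correction-fluid bottle with a blue cap, 30 mm across and 72 mm tall, standing in front of the roll-top box to the right, a bystander; this point is its centre
- pen: a blue pen lying in front of the roll-top box to the left, 10 x 140 x 9 mm, a bystander; origin at the centre of its underside

How it is judged (in metres and radians):
On the way, in this order (a step that is already met when the one before it is completed fails the run):
1. the shutter is rolled fully open (value of joint cover above 1.7 rad), for 0.2 s.
2. every lancet box lies in the tray (x of lancets1_mid in the frame of tray between -0.125 and 0.125 m and y of lancets1_mid in the frame of tray between -0.085 and 0.085 m and z of lancets1_mid in the frame of tray between 0.005 and 0.11 m and x of lancets2_mid in the frame of tray between -0.125 and 0.125 m and y of lancets2_mid in the frame of tray between -0.085 and 0.085 m and z of lancets2_mid in the frame of tray between 0.005 and 0.11 m), for 0.2 s.
3. exactly three cartons lie in the roll-top box, the fourth outside ((((x of carton1_mid in the frame of roll_box below -0.165 m or x of carton1_mid in the frame of roll_box above 0.165 m or y of carton1_mid in the frame of roll_box below -0.185 m or y of carton1_mid in the frame of roll_box above 0.185 m) and height (world z) of carton1_mid between 0 and 0.08 m and x of carton2_mid in the frame of roll_box between -0.138 and 0.14 m and y of carton2_mid in the frame of roll_box between -0.17 and 0.17 m and z of carton2_mid in the frame of roll_box between 0 and 0.1 m and x of carton3_mid in the frame of roll_box between -0.138 and 0.14 m and y of carton3_mid in the frame of roll_box between -0.17 and 0.17 m and z of carton3_mid in the frame of roll_box between 0 and 0.1 m and x of carton4_mid in the frame of roll_box between -0.138 and 0.14 m and y of carton4_mid in the frame of roll_box between -0.17 and 0.17 m and z of carton4_mid in the frame of roll_box between 0 and 0.1 m) or ((x of carton2_mid in the frame of roll_box below -0.165 m or x of carton2_mid in the frame of roll_box above 0.165 m or y of carton2_mid in the frame of roll_box below -0.185 m or y of carton2_mid in the frame of roll_box above 0.185 m) and height (world z) of carton2_mid between 0 and 0.08 m and x of carton1_mid in the frame of roll_box between -0.138 and 0.14 m and y of carton1_mid in the frame of roll_box between -0.17 and 0.17 m and z of carton1_mid in the frame of roll_box between 0 and 0.1 m and x of carton3_mid in the frame of roll_box between -0.138 and 0.14 m and y of carton3_mid in the frame of roll_box between -0.17 and 0.17 m and z of carton3_mid in the frame of roll_box between 0 and 0.1 m and x of carton4_mid in the frame of roll_box between -0.138 and 0.14 m and y of carton4_mid in the frame of roll_box between -0.17 and 0.17 m and z of carton4_mid in the frame of roll_box between 0 and 0.1 m) or ((x of carton3_mid in the frame of roll_box below -0.165 m or x of carton3_mid in the frame of roll_box above 0.165 m or y of carton3_mid in the frame of roll_box below -0.185 m or y of carton3_mid in the frame of roll_box above 0.185 m) and height (world z) of carton3_mid between 0 and 0.08 m and x of carton1_mid in the frame of roll_box between -0.138 and 0.14 m and y of carton1_mid in the frame of roll_box between -0.17 and 0.17 m and z of carton1_mid in the frame of roll_box between 0 and 0.1 m and x of carton2_mid in the frame of roll_box between -0.138 and 0.14 m and y of carton2_mid in the frame of roll_box between -0.17 and 0.17 m and z of carton2_mid in the frame of roll_box between 0 and 0.1 m and x of carton4_mid in the frame of roll_box between -0.138 and 0.14 m and y of carton4_mid in the frame of roll_box between -0.17 and 0.17 m and z of carton4_mid in the frame of roll_box between 0 and 0.1 m) or ((x of carton4_mid in the frame of roll_box below -0.165 m or x of carton4_mid in the frame of roll_box above 0.165 m or y of carton4_mid in the frame of roll_box below -0.185 m or y of carton4_mid in the frame of roll_box above 0.185 m) and height (world z) of carton4_mid between 0 and 0.08 m and x of carton1_mid in the frame of roll_box between -0.138 and 0.14 m and y of carton1_mid in the frame of roll_box between -0.17 and 0.17 m and z of carton1_mid in the frame of roll_box between 0 and 0.1 m and x of carton2_mid in the frame of roll_box between -0.138 and 0.14 m and y of carton2_mid in the frame of roll_box between -0.17 and 0.17 m and z of carton2_mid in the frame of roll_box between 0 and 0.1 m and x of carton3_mid in the frame of roll_box between -0.138 and 0.14 m and y of carton3_mid in the frame of roll_box between -0.17 and 0.17 m and z of carton3_mid in the frame of roll_box between 0 and 0.1 m))), for 0.2 s.
At the end, for the whole second after the job is handed in: the shutter is shut to within 0.06 rad (about 10 mm at the pull), exactly three cartons rest inside the roll-top box and the fourth on the folder or desk outside it, every lancet box rests in the tray (its centre inside the tray's walls), and all are at rest (all of step 2 and value of joint cover below 0.06 rad and (((x of carton1_mid in the frame of roll_box below -0.165 m or x of carton1_mid in the frame of roll_box above 0.165 m or y of carton1_mid in the frame of roll_box below -0.185 m or y of carton1_mid in the frame of roll_box above 0.185 m) and height (world z) of carton1_mid between 0 and 0.08 m and x of carton2_mid in the frame of roll_box between -0.138 and 0.14 m and y of carton2_mid in the frame of roll_box between -0.17 and 0.17 m and z of carton2_mid in the frame of roll_box between 0 and 0.1 m and x of carton3_mid in the frame of roll_box between -0.138 and 0.14 m and y of carton3_mid in the frame of roll_box between -0.17 and 0.17 m and z of carton3_mid in the frame of roll_box between 0 and 0.1 m and x of carton4_mid in the frame of roll_box between -0.138 and 0.14 m and y of carton4_mid in the frame of roll_box between -0.17 and 0.17 m and z of carton4_mid in the frame of roll_box between 0 and 0.1 m) or ((x of carton2_mid in the frame of roll_box below -0.165 m or x of carton2_mid in the frame of roll_box above 0.165 m or y of carton2_mid in the frame of roll_box below -0.185 m or y of carton2_mid in the frame of roll_box above 0.185 m) and height (world z) of carton2_mid between 0 and 0.08 m and x of carton1_mid in the frame of roll_box between -0.138 and 0.14 m and y of carton1_mid in the frame of roll_box between -0.17 and 0.17 m and z of carton1_mid in the frame of roll_box between 0 and 0.1 m and x of carton3_mid in the frame of roll_box between -0.138 and 0.14 m and y of carton3_mid in the frame of roll_box between -0.17 and 0.17 m and z of carton3_mid in the frame of roll_box between 0 and 0.1 m and x of carton4_mid in the frame of roll_box between -0.138 and 0.14 m and y of carton4_mid in the frame of roll_box between -0.17 and 0.17 m and z of carton4_mid in the frame of roll_box between 0 and 0.1 m) or ((x of carton3_mid in the frame of roll_box below -0.165 m or x of carton3_mid in the frame of roll_box above 0.165 m or y of carton3_mid in the frame of roll_box below -0.185 m or y of carton3_mid in the frame of roll_box above 0.185 m) and height (world z) of carton3_mid between 0 and 0.08 m and x of carton1_mid in the frame of roll_box between -0.138 and 0.14 m and y of carton1_mid in the frame of roll_box between -0.17 and 0.17 m and z of carton1_mid in the frame of roll_box between 0 and 0.1 m and x of carton2_mid in the frame of roll_box between -0.138 and 0.14 m and y of carton2_mid in the frame of roll_box between -0.17 and 0.17 m and z of carton2_mid in the frame of roll_box between 0 and 0.1 m and x of carton4_mid in the frame of roll_box between -0.138 and 0.14 m and y of carton4_mid in the frame of roll_box between -0.17 and 0.17 m and z of carton4_mid in the frame of roll_box between 0 and 0.1 m) or ((x of carton4_mid in the frame of roll_box below -0.165 m or x of carton4_mid in the frame of roll_box above 0.165 m or y of carton4_mid in the frame of roll_box below -0.185 m or y of carton4_mid in the frame of roll_box above 0.185 m) and height (world z) of carton4_mid between 0 and 0.08 m and x of carton1_mid in the frame of roll_box between -0.138 and 0.14 m and y of carton1_mid in the frame of roll_box between -0.17 and 0.17 m and z of carton1_mid in the frame of roll_box between 0 and 0.1 m and x of carton2_mid in the frame of roll_box between -0.138 and 0.14 m and y of carton2_mid in the frame of roll_box between -0.17 and 0.17 m and z of carton2_mid in the frame of roll_box between 0 and 0.1 m and x of carton3_mid in the frame of roll_box between -0.138 and 0.14 m and y of carton3_mid in the frame of roll_box between -0.17 and 0.17 m and z of carton3_mid in the frame of roll_box between 0 and 0.1 m)) and linear speed of each of carton1, carton2, carton3, carton4, lancets1, lancets2 below 0.03 m/s); the robot touches nothing.
It fails at once if the pen is moved more than 40 mm (distance of pen from where it was at the start of the episode above 0.04 m).
It fails at once if the correction-fluid bottle is moved more than 40 mm (distance of fluid_mid from where it was at the start of the episode above 0.04 m).
Of lancets1, lancets2 only 1 to 2 are there at a start; the rules pass over those that are not, and their reading is None.
At some moment in a run one of carton1, carton2, carton3, carton4 may be knocked a few centimetres aside while the robot is not near it.
Once in a run the grip may slacken for a moment while it holds something.
It also fails if it takes over 210 s, if anything falls off the work surface, if the arm or the gripper's body presses on something with over 40 N, if the wrist force passes 120 N, or if a joint passes its speed limit or range.

## Working session

There is one attempt and no reset: what is moved stays moved. The work goes in short steps, Python scripts to look and compute and a shell command to move; the robot and the scene stay as the last step left them, time stands still between calls to the robot, and variables do not carry over. Pictures are saved under pics/ and viewed, at most 14 in all, crops included, and the job is handed in when it is done.

```bash
ls; mkdir -p pics; cat > h.py <<'E'
import numpy as np, cv2
from cell import arm, eyes
def shot(cam, name=None):
    p,d=eyes.camera(cam)
    if name: cv2.imwrite(f'pics/{name}.png', cv2.cvtColor(p,cv2.COLOR_RGB2BGR))
    return p,d
def cloud(cam,d):
    k=eyes.camera_params(cam); v,u=np.mgrid[:d.shape[0],:d.shape[1]]
    P=np.stack([(u-k['cx'])/k['fx']*d,(v-k['cy'])/k['fy']*d,d],-1)
    W=P@k['T'][:3,:3].T+k['T'][:3,3]; W[d<=0]=np.nan
    return W
E
python3 - <<'E'
from h import *
for c in ['scene','top']:
    p,d=shot(c,c+'0'); k=eyes.camera_params(c); print(c,k['fx'],np.round(k['T'],2).tolist())
    W=cloud(c,d); np.save(f'{c}0.npy',W)
    for t in ['roll_box','tray','folder','cover_pull','carton1_mid','lancets1_mid','fluid_mid','pen']:
        for r in eyes.silhouettes(c,t)[:5]:
            m=r['mask']; w=W[m]; w=w[~np.isnan(w[:,0])]
            if len(w)<5: continue
            R=cv2.minAreaRect((w[:,:2]*1000).astype(np.float32))
            print(t,round(r['conf'],2),m.sum(),np.round(np.median(w,0),3),'rect',np.round(R[0]),np.round(R[1]),round(R[2],1), 'zmax',round(np.percentile(w[:,2],95),3))
s=arm.state();print(s['t'],s['position'],np.round(s['tool_rot'],3).tolist(),s['grip_width'])
E
```

```text
pics
scene 461.0616738006274 [[0.15, -0.63, 0.76, -0.43], [-0.99, -0.09, 0.13, -0.18], [-0.01, -0.77, -0.63, 0.84], [0.0, 0.0, 0.0, 1.0]]
roll_box 0.76 2981 [ 0.512 -0.12   0.124] rect [496. -37.] [996. 428.] 17.0 zmax 0.178
tray 0.78 3639 [0.522 0.36  0.004] rect [524. 360.] [257. 188.] 1.4 zmax 0.02
folder 0.74 3592 [ 0.489 -0.357  0.007] rect [ 534. -361.] [301. 223.] 1.3 zmax 0.011
cover_pull 0.4 576 [ 0.58  -0.313  0.036] rect [ 608. -317.] [ 50. 197.] 80.8 zmax 0.039
carton1_mid 0.83 561 [ 0.581 -0.313  0.036] rect [ 612. -317.] [ 50. 193.] 83.6 zmax 0.039
fluid_mid 0.5 273 [ 0.354 -0.121  0.036] rect [ 377. -117.] [64. 30.] 8.4 zmax 0.071
top 531.2998695304755 [[-0.26, -0.76, 0.6, -0.51], [-0.97, 0.21, -0.16, 0.27], [-0.01, -0.62, -0.79, 1.4], [0.0, 0.0, 0.0, 1.0]]
roll_box 0.71 10333 [0.53  0.013 0.141] rect [632.   9.] [420. 362.] 3.4 zmax 0.179
tray 0.94 3694 [0.519 0.353 0.005] rect [532. 352.] [275. 176.] 1.6 zmax 0.022
tray 0.73 3831 [0.497 0.003 0.111] rect [520.   6.] [194. 337.] 11.5 zmax 0.147
tray 0.53 284 [ 0.478 -0.309  0.038] rect [ 472. -318.] [48. 91.] 86.4 zmax 0.044
folder 0.64 1144 [ 0.561 -0.286  0.009] rect [ 544. -360.] [268. 219.] 0.8 zmax 0.015
folder 0.62 10362 [0.53  0.013 0.141] rect [639.  11.] [434. 369.] 4.9 zmax 0.179
cover_pull 0.66 3863 [0.498 0.005 0.112] rect [520.   6.] [193. 338.] 12.2 zmax 0.148
carton1_mid 0.89 444 [ 0.586 -0.311  0.037] rect [ 592. -321.] [ 61. 114.] 80.8 zmax 0.044
0.9 [ 0.26967629 -0.59141055  0.40470659] [[0.91, 0.415, 0.0], [0.415, -0.91, -0.0], [-0.0, 0.0, -1.0]] 0.08525409181386301
```

```bash
python3 - <<'E'
from h import *
a=cv2.imread('pics/scene0.png');b=cv2.imread('pics/top0.png')
cv2.imwrite('pics/both0.png',cv2.resize(np.vstack([a,b]),(560*600//840*1,600)) if 0 else np.hstack([a,b])[:, :][::1] if 0 else cv2.resize(np.hstack([a,b]),(800,300)))
E
```

```text
(no output)
```

View pics/scene0.png

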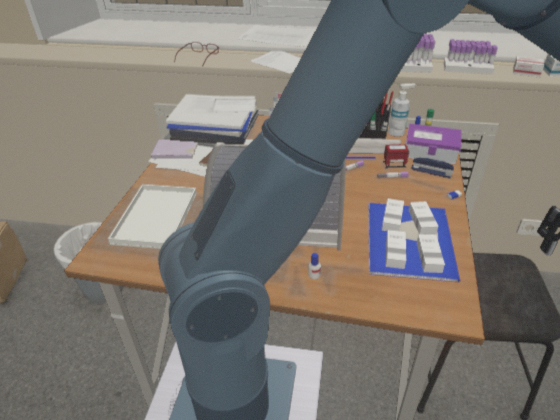

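View pics/top0.png

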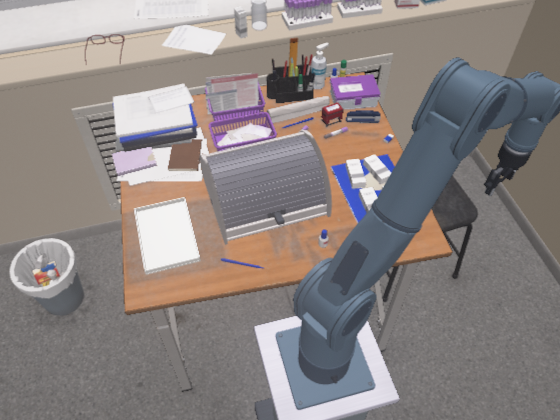

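The scene view is blocked by the arm. The top view shows the box, its pull near (278,217), the tray on the left, the folder with its cartons on the right, the pen at (243,264) and the bottle at (324,238). Next I'll fit the box.

```bash
python3 - <<'E'
from h import *
from scipy.optimize import least_squares
W=np.load('top0.npy'); 
P=W[~np.isnan(W[...,0])]
S=P[(P[:,0]>.36)&(P[:,0]<.85)&(abs(P[:,1])<.3)&(P[:,2]>.02)]
# rough shutter cylinder
T=S[(abs(S[:,1])<.15)&(S[:,2]>.08)&(S[:,2]<.16)&(S[:,0]<.58)]
print(len(T))
def f(p):
    x0,a,r=p; c,s=np.cos(a),np.sin(a)
    d=(T[:,0]-x0)*c+(T[:,1])*s
    return np.hypot(d,T[:,2]-.03)-r
r=least_squares(f,[.57,0,.14],loss='soft_l1',f_scale=.003); print(r.x,np.degrees(r.x[1]),np.median(abs(r.fun)))
x0,a,_=r.x;c,s=np.cos(a),np.sin(a)
u=np.array([c,s]);v=np.array([-s,c])
B=np.c_[(S[:,:2]-[x0,0])@u,(S[:,:2]-[x0,0])@v,S[:,2]]
for lo,hi in [(.02,.05),(.05,.1),(.1,.15),(.15,.2)]:
    q=B[(B[:,2]>lo)&(B[:,2]<hi)&(B[:,0]<.2)&(abs(B[:,1])<.22)&(B[:,0]>-.2)]
    print(lo,len(q),np.round(np.percentile(q,[0,.5,2,98,99.5,100],axis=0),3).T.tolist())
for uu,vv in [(278,217),(277,213),(280,220),(275,212)]: print(uu,vv,np.round(W[vv,uu],3),)
q=B[(abs(B[:,1])<.06)&(B[:,0]<-.1)]
rr=np.hypot(q[:,0],q[:,2]-.03); m=rr>.15
print('pull',m.sum(),np.round(np.percentile(q[m],[2,50,98],axis=0),3).tolist())
E
```

```text
2940
[0.61484627 0.04980712 0.1434732 ] 2.853737600983143 0.002585866439135831
0.02 700 [[-0.168, -0.166, -0.164, 0.122, 0.199, 0.199], [-0.173, -0.171, -0.164, 0.188, 0.189, 0.191], [0.02, 0.02, 0.021, 0.049, 0.05, 0.05]]
0.05 1864 [[-0.192, -0.189, -0.179, 0.196, 0.199, 0.2], [-0.175, -0.171, -0.164, 0.188, 0.188, 0.188], [0.05, 0.051, 0.052, 0.099, 0.1, 0.1]]
0.1 2621 [[-0.154, -0.144, -0.135, 0.101, 0.127, 0.131], [-0.173, -0.17, -0.164, 0.187, 0.188, 0.188], [0.1, 0.1, 0.101, 0.149, 0.15, 0.15]]
0.15 4613 [[-0.119, -0.101, -0.083, 0.082, 0.09, 0.101], [-0.175, -0.171, -0.166, 0.185, 0.188, 0.188], [0.15, 0.15, 0.152, 0.187, 0.192, 0.198]]
278 217 [0.446 0.003 0.077]
277 213 [0.467 0.    0.07 ]
280 220 [0.428 0.002 0.084]
275 212 [0.471 0.006 0.072]
pull 168 [[-0.191, -0.057, 0.023], [-0.152, 0.009, 0.074], [-0.107, 0.057, 0.136]]
```

```bash
python3 -m crank '[{"travel":[0.29,0.987,0],"turn":[0,0,-0.24],"jaw":-1},{"travel":[0.29,0.987,0],"turn":[0,0,-0.24],"jaw":-1},{"travel":[0.29,0.987,0],"turn":[0,0,-0.24],"jaw":-1},{"travel":[0.29,0.987,0],"turn":[0,0,-0.24],"jaw":-1},{"travel":[0.29,0.987,0],"turn":[0,0,-0.24],"jaw":-1},{"travel":[0.29,0.987,0],"turn":[0,0,-0.24],"jaw":-1},{"travel":[0.29,0.987,0],"turn":[0,0,-0.24],"jaw":-1},{"travel":[0.29,0.987,0],"turn":[0,0,-0.24],"jaw":-1},{"travel":[0.29,0.987,0],"turn":[0,0,-0.24],"jaw":-1},{"travel":[0.29,0.987,0],"turn":[0,0,-0.24],"jaw":-1},{"travel":[0.29,0.987,0],"turn":[0,0,-0.24],"jaw":-1},{"travel":[0.29,0.987,0],"turn":[0,0,-0.24],"jaw":-1}]'
python3 - <<'E'
from h import *
p,d=shot('scene','scene1');W=cloud('scene',d);np.save('scene1.npy',W)
for t in ['folder','cover_pull','carton1_mid','fluid_mid','pen']:
    for r in eyes.silhouettes('scene',t)[:5]:
        w=W[r['mask']];w=w[~np.isnan(w[:,0])]
        R=cv2.minAreaRect((w[:,:2]*1000).astype(np.float32))
        print(t,round(r['conf'],2),len(w),np.round(np.median(w,0),3),'rect',np.round(R[0]),np.round(R[1]),round(R[2],1))
E
```

```text
t: 1.9
position: [0.3562, -0.2966, 0.4047]
tool_rot: [[0.999, 0.048, -0.0], [0.048, -0.999, -0.001], [-0.0, 0.001, -1.0]]
contact_force: [-0.1, -0.7, 0.2]
grip_width: 0.0853
finger_force: 0.0
folder 0.76 3257 [ 0.488 -0.358  0.007] rect [ 512. -359.] [333. 225.] 1.2
cover_pull 0.63 2884 [ 0.5   -0.083  0.106] rect [358. -85.] [666. 170.] 2.2
carton1_mid 0.77 488 [ 0.581 -0.313  0.037] rect [ 598. -315.] [ 44. 116.] 83.5
fluid_mid 0.49 229 [ 0.354 -0.12   0.036] rect [ 356. -120.] [28. 20.] 79.5
pen 0.37 2917 [ 0.5   -0.084  0.106] rect [360. -85.] [661. 170.] 2.2
```

View pics/scene1.png

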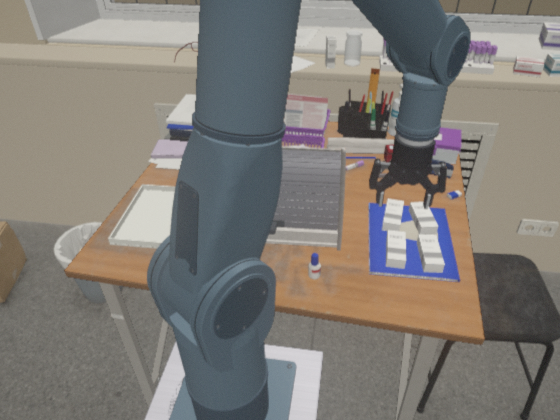

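The scene view now shows the four cartons at (394,214), (424,216), (396,248) and (430,252), with the bottle at (314,265) and part of the pull at (277,228). Next I'll move above the pull, lower and grip.

```bash
python3 -m crank '[{"travel":[0.297,0.993,0],"turn":[0,0,0],"jaw":-1},{"travel":[0.297,0.993,0],"turn":[0,0,0],"jaw":-1},{"travel":[0.297,0.993,0],"turn":[0,0,0],"jaw":-1},{"travel":[0.297,0.993,0],"turn":[0,0,0],"jaw":-1},{"travel":[0.297,0.993,0],"turn":[0,0,0],"jaw":-1},{"travel":[0.297,0.993,0],"turn":[0,0,0],"jaw":-1},{"travel":[0.297,0.993,0],"turn":[0,0,0],"jaw":-1},{"travel":[0.297,0.993,0],"turn":[0,0,0],"jaw":-1},{"travel":[0.297,0.993,0],"turn":[0,0,0],"jaw":-1},{"travel":[0.297,0.993,-0.25],"turn":[0,0,0],"jaw":-1},{"travel":[0.297,0.993,-0.25],"turn":[0,0,0],"jaw":-1},{"travel":[0.297,0.993,-0.25],"turn":[0,0,0],"jaw":-1}]'
python3 - <<'E'
from h import *
p,d=shot('top','top2');W=cloud('top',d);np.save('top2.npy',W)
cv2.imwrite('pics/crop2.png',cv2.resize(cv2.imread('pics/top2.png')[120:290,130:400],None,fx=2.9,fy=2.9))
E
```

```text
t: 3.2
position: [0.4432, 0.0015, 0.325]
tool_rot: [[0.999, 0.05, -0.01], [0.05, -0.999, -0.001], [-0.01, 0.0, -1.0]]
contact_force: [-1.8, 0.1, -0.6]
grip_width: 0.0852
finger_force: 0.0
```

View pics/crop2.png

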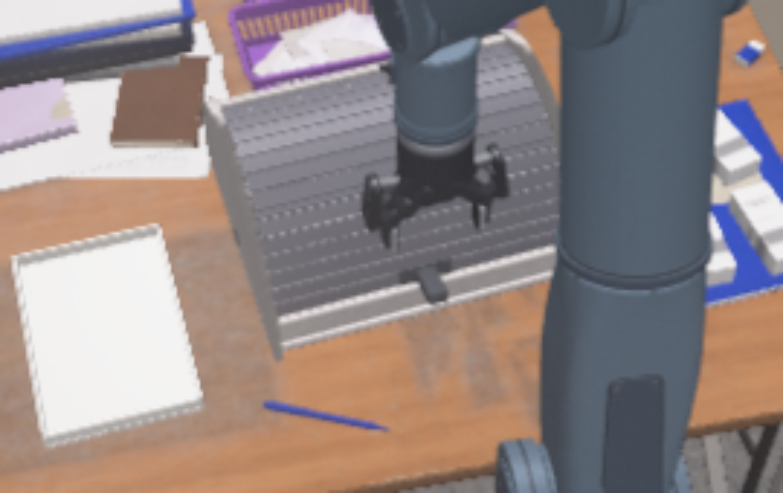

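The pull, at (432,283) in the crop, sits midway between the fingers in y. Next I'll descend and close.

```bash
python3 -m crank '[{"travel":[0,0,-0.13],"turn":[0,0,0],"jaw":-1},{"travel":[0,0,-0.26],"turn":[0,0,0],"jaw":-1},{"travel":[0,0,-0.34],"turn":[0,0,0],"jaw":-1},{"travel":[0,0,-0.34],"turn":[0,0,0],"jaw":-1},{"travel":[0,0,-0.34],"turn":[0,0,0],"jaw":1},{"travel":[0,0,-0.34],"turn":[0,0,0],"jaw":1},{"travel":[0,0,-0.34],"turn":[0,0,0],"jaw":1},{"travel":[0,0,-0.34],"turn":[0,0,0],"jaw":1},{"travel":[0,0,-0.34],"turn":[0,0,0],"jaw":1},{"travel":[0,0,-0.34],"turn":[0,0,0],"jaw":1},{"travel":[0,0,-0.34],"turn":[0,0,0],"jaw":1},{"travel":[0,0,-0.34],"turn":[0,0,0],"jaw":1}]'
python3 - <<'E'
import numpy as np
# arc offsets for pull from q0 in rows, units of 30cm, commanded start assumed at pull; box yaw 2.85deg
q0=.05;a=np.radians(2.85)
f=lambda q:np.array([-.174*np.cos(q+.192),.174*np.sin(q+.192)])
for q in np.linspace(q0,1.83,25)[1:]:
    d=f(q)-f(q0); print(round(q,2),np.round([d[0]*np.cos(a)/.3,d[0]*np.sin(a)/.3,d[1]/.3],3).tolist())
E
```

```text
t: 4.25
position: [0.4462, 0.0021, 0.2281]
tool_rot: [[0.999, 0.05, 0.001], [0.05, -0.999, -0.001], [0.001, 0.001, -1.0]]
contact_force: [0.2, -3.4, 1.9]
grip_width: 0.0226
finger_force: 64.3
0.12 [0.012, 0.001, 0.041]
0.2 [0.027, 0.001, 0.082]
0.27 [0.044, 0.002, 0.121]
0.35 [0.065, 0.003, 0.159]
0.42 [0.089, 0.004, 0.195]
0.5 [0.115, 0.006, 0.229]
0.57 [0.143, 0.007, 0.261]
0.64 [0.174, 0.009, 0.291]
0.72 [0.207, 0.01, 0.319]
0.79 [0.241, 0.012, 0.344]
0.87 [0.278, 0.014, 0.366]
0.94 [0.316, 0.016, 0.386]
1.01 [0.356, 0.018, 0.403]
1.09 [0.396, 0.02, 0.417]
1.16 [0.438, 0.022, 0.427]
1.24 [0.48, 0.024, 0.435]
1.31 [0.523, 0.026, 0.44]
1.39 [0.566, 0.028, 0.441]
1.46 [0.609, 0.03, 0.439]
1.53 [0.652, 0.032, 0.434]
1.61 [0.694, 0.035, 0.426]
1.68 [0.735, 0.037, 0.415]
1.76 [0.776, 0.039, 0.4]
1.83 [0.815, 0.041, 0.383]
```

Gripped. Next I'll follow the arc.

```bash
python3 -m crank '[{"travel":[0.012,0.001,0.041],"turn":[0,0,0],"jaw":1},{"travel":[0.027,0.001,0.082],"turn":[0,0,0],"jaw":1},{"travel":[0.044,0.002,0.121],"turn":[0,0,0],"jaw":1},{"travel":[0.065,0.003,0.159],"turn":[0,0,0],"jaw":1},{"travel":[0.089,0.004,0.195],"turn":[0,0,0],"jaw":1},{"travel":[0.115,0.006,0.229],"turn":[0,0,0],"jaw":1},{"travel":[0.143,0.007,0.261],"turn":[0,0,0],"jaw":1},{"travel":[0.174,0.009,0.291],"turn":[0,0,0],"jaw":1},{"travel":[0.207,0.010,0.319],"turn":[0,0,0],"jaw":1},{"travel":[0.241,0.012,0.344],"turn":[0,0,0],"jaw":1},{"travel":[0.278,0.014,0.366],"turn":[0,0,0],"jaw":1},{"travel":[0.278,0.014,0.366],"turn":[0,0,0],"jaw":1}]'
```

```text
t: 5.25
position: [0.5293, 0.0064, 0.3371]
tool_rot: [[0.999, 0.051, -0.003], [0.051, -0.999, -0.001], [-0.003, 0.001, -1.0]]
contact_force: [-1.7, -3.8, -1.3]
grip_width: 0.0224
finger_force: 60.6
```

```bash
python3 -m crank '[{"travel":[0.038,0.002,0.020],"turn":[0,0,0],"jaw":1},{"travel":[0.078,0.004,0.037],"turn":[0,0,0],"jaw":1},{"travel":[0.118,0.006,0.051],"turn":[0,0,0],"jaw":1},{"travel":[0.160,0.008,0.061],"turn":[0,0,0],"jaw":1},{"travel":[0.202,0.010,0.069],"turn":[0,0,0],"jaw":1},{"travel":[0.245,0.012,0.074],"turn":[0,0,0],"jaw":1},{"travel":[0.288,0.014,0.075],"turn":[0,0,0],"jaw":1},{"travel":[0.331,0.016,0.073],"turn":[0,0,0],"jaw":1},{"travel":[0.374,0.018,0.068],"turn":[0,0,0],"jaw":1},{"travel":[0.416,0.021,0.060],"turn":[0,0,0],"jaw":1},{"travel":[0.457,0.023,0.049],"turn":[0,0,0],"jaw":1},{"travel":[0.457,0.023,0.049],"turn":[0,0,0],"jaw":1}]'
python3 -m crank '[{"travel":[0.021,0.001,-0.007],"turn":[0,0,0],"jaw":1},{"travel":[0.041,0.002,-0.015],"turn":[0,0,0],"jaw":1},{"travel":[0.061,0.003,-0.023],"turn":[0,0,0],"jaw":1},{"travel":[0.080,0.004,-0.032],"turn":[0,0,0],"jaw":1},{"travel":[0.080,0.004,-0.032],"turn":[0,0,0],"jaw":1},{"travel":[0.080,0.004,-0.032],"turn":[0,0,0],"jaw":1},{"travel":[0.080,0.004,-0.032],"turn":[0,0,0],"jaw":1}]'
```

```text
t: 6.25
position: [0.6664, 0.0134, 0.3501]
tool_rot: [[0.999, 0.05, -0.003], [0.05, -0.999, -0.0], [-0.003, 0.0, -1.0]]
contact_force: [-0.2, -3.0, -5.6]
grip_width: 0.0219
finger_force: 58.9
t: 6.83
position: [0.6902, 0.0146, 0.3421]
tool_rot: [[0.999, 0.051, -0.0], [0.051, -0.999, -0.0], [-0.0, 0.0, -1.0]]
contact_force: [-0.8, -3.3, -8.2]
grip_width: 0.022
finger_force: 59.3
```

```bash
python3 -m crank '[{"travel":[0,0,0],"turn":[0,0,0],"jaw":-0.3},{"travel":[0,0,0],"turn":[0,0,0],"jaw":-0.3},{"travel":[0,0,0],"turn":[0,0,0],"jaw":-0.3},{"travel":[0,0,0],"turn":[0,0,0],"jaw":-0.3},{"travel":[0,0,0.13],"turn":[0,0,0],"jaw":-0.3},{"travel":[0,0,0.26],"turn":[0,0,0],"jaw":-0.3},{"travel":[0,0,0.33],"turn":[0,0,0],"jaw":-1},{"travel":[0,-0.13,0.33],"turn":[0,0,0],"jaw":-1},{"travel":[0,-0.4,0.33],"turn":[0,0,0],"jaw":-1},{"travel":[0,-0.7,0.33],"turn":[0,0,0],"jaw":-1},{"travel":[0,-0.7,0.33],"turn":[0,0,0],"jaw":-1},{"travel":[0,-0.7,0.33],"turn":[0,0,0],"jaw":-1}]'
python3 - <<'E'
from h import *
p,d=shot('top','top3');W=cloud('top',d);np.save('top3.npy',W)
cv2.imwrite('pics/crop3.png',cv2.resize(cv2.imread('pics/top3.png')[100:290,130:440],None,fx=2.5,fy=2.5))
for t in ['lancets1_mid','tray']:
    for r in eyes.silhouettes('top',t)[:5]:
        w=W[r['mask']];w=w[~np.isnan(w[:,0])]
        R=cv2.minAreaRect((w[:,:2]*1000).astype(np.float32))
        print(t,round(r['conf'],2),len(w),np.round(r['centre'],3),np.round(np.median(w,0),3),'rect',np.round(R[0]),np.round(R[1]),round(R[2],1))
E
```

```text
t: 7.83
position: [0.6902, -0.1923, 0.4426]
tool_rot: [[0.999, 0.051, 0.002], [0.051, -0.999, -0.0], [0.002, 0.0, -1.0]]
contact_force: [1.7, 0.1, 0.3]
grip_width: 0.0855
finger_force: 0.0
lancets1_mid 0.75 628 [0.514 0.461] [ 0.546 -0.059  0.053] rect [560. -63.] [70. 92.] 6.5
tray 0.55 3530 [0.296 0.554] [0.522 0.353 0.005] rect [524. 351.] [258. 169.] 1.4
```

View pics/crop3.png

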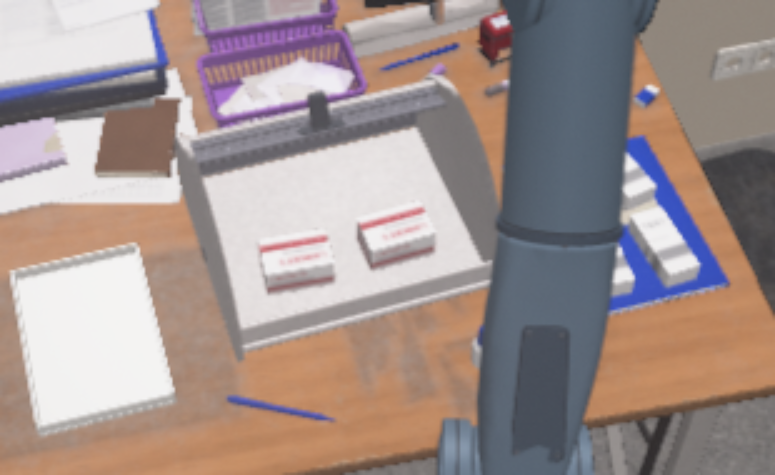

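```bash
python3 - <<'E'
from h import *
W=np.load('top3.npy');P=W[~np.isnan(W[...,0])]
m=(P[:,0]>.45)&(P[:,0]<.66)&(abs(P[:,1])<.14)&(P[:,2]>.047)&(P[:,2]<.065)
Q=P[m]
# grid cluster
from scipy.ndimage import label
img=np.zeros((220,300),np.uint8);ij=((Q[:,:2]-[.44,-.15])*1000).astype(int);img[ij[:,0],ij[:,1]]=1
img=cv2.morphologyEx(img,cv2.MORPH_CLOSE,np.ones((9,9)));L,n=label(img)
for k in range(1,n+1):
    q=Q[L[ij[:,0],ij[:,1]]==k]
    if len(q)<60: continue
    R=cv2.minAreaRect((q[:,:2]*1000).astype(np.float32));print(len(q),np.round(q.mean(0),4),np.round((q.max(0)+q.min(0))/2,3),R)
# tray
t=P[(abs(P[:,0]-.52)<.16)&(abs(P[:,1]-.352)<.11)&(P[:,2]>.014)&(P[:,2]<.03)]
print(cv2.minAreaRect((t[:,:2]*1000).astype(np.float32)))
# pull when open
t=P[(P[:,0]>.55)&(P[:,0]<.75)&(abs(P[:,1]-.01)<.03)&(P[:,2]>.175)];print(len(t),np.round(t.mean(0),3),np.round(t.max(0),3))
E
```

```text
436 [0.5504 0.0746 0.055 ] [0.552 0.075 0.055] ((552.4481811523438, 73.97200775146484), (90.13790130615234, 67.54121398925781), 87.59403991699219)
427 [ 0.5581 -0.0626  0.055 ] [ 0.56  -0.064  0.055] ((561.0523071289062, -63.564720153808594), (67.91163635253906, 92.5062026977539), 4.381424427032471)
((523.789794921875, 351.7632141113281), (257.9997253417969, 169.88755798339844), 1.5317566394805908)
97 [0.664 0.012 0.194] [0.678 0.023 0.214]
```

```bash
python3 - <<'E'
from h import *
W=np.load('top3.npy')
for lo,hi in [(.02,.14),(-.14,.0)]:
    for z0,z1 in [(.052,.06),(.02,.05)]:
        P=W[~np.isnan(W[...,0])];P=P[(P[:,0]>.49)&(P[:,0]<.66)&(P[:,1]>lo)&(P[:,1]<hi)&(P[:,2]>z0)&(P[:,2]<z1)]
        print(len(P),np.round(np.percentile(P,[1,10,50,90,99],axis=0),3).tolist())
p=cv2.imread('pics/top3.png');cv2.imwrite('pics/crop3b.png',cv2.resize(p[175:235,220:320],None,fx=8,fy=8,interpolation=cv2.INTER_CUBIC))
E
```

```text
317 [[0.521, 0.03, 0.052], [0.527, 0.038, 0.053], [0.552, 0.075, 0.056], [0.578, 0.109, 0.058], [0.584, 0.118, 0.06]]
185 [[0.517, 0.032, 0.02], [0.52, 0.039, 0.024], [0.525, 0.075, 0.036], [0.553, 0.114, 0.049], [0.589, 0.119, 0.05]]
311 [[0.527, -0.107, 0.052], [0.535, -0.1, 0.053], [0.558, -0.063, 0.056], [0.584, -0.026, 0.059], [0.593, -0.018, 0.06]]
188 [[0.525, -0.11, 0.02], [0.528, -0.101, 0.023], [0.533, -0.055, 0.036], [0.574, -0.02, 0.049], [0.592, -0.017, 0.05]]
```

View pics/crop3b.png

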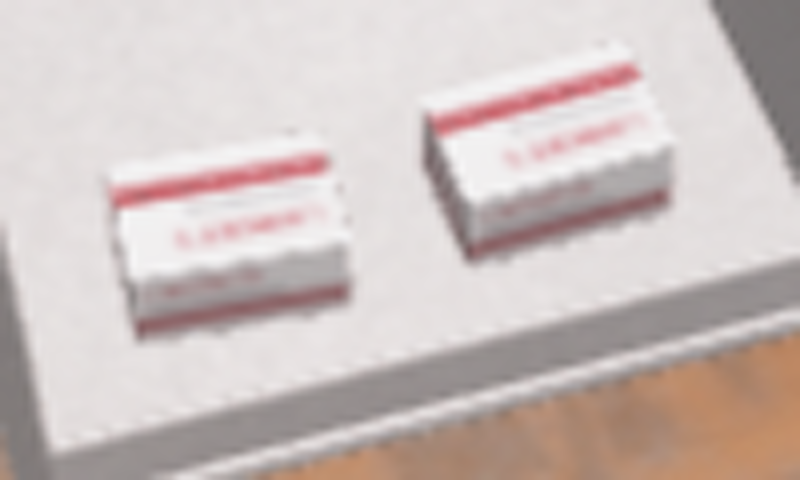

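Both lancet boxes lie with their long side along world y (crop at (230,235) and (545,150)), so I'll close along x. First I'll check joint 7 to choose the turn direction.

```bash
python3 - <<'E'
from h import *
s=arm.state();print(np.round(s['joints'],1),s['position'])
E
```

```text
[ 19.   36.5 -11.2  73.6   7.2  70.6 -80.1] [ 0.68948054 -0.1961977   0.44189428]
```

```bash
python3 -m crank '[{"travel":[-0.435,0.444,0],"turn":[0,0,0.95],"jaw":-1},{"travel":[-0.435,0.444,0],"turn":[0,0,0.95],"jaw":-1},{"travel":[-0.435,0.444,0],"turn":[0,0,0.95],"jaw":-1},{"travel":[-0.435,0.444,0],"turn":[0,0,0.95],"jaw":-1},{"travel":[-0.435,0.444,0],"turn":[0,0,0.95],"jaw":-1},{"travel":[-0.435,0.444,0],"turn":[0,0,0.95],"jaw":-1},{"travel":[-0.435,0.444,0],"turn":[0,0,0.95],"jaw":-1},{"travel":[-0.435,0.444,0],"turn":[0,0,0.95],"jaw":-1},{"travel":[-0.435,0.444,0],"turn":[0,0,0.95],"jaw":-1},{"travel":[-0.435,0.444,0],"turn":[0,0,0.95],"jaw":-1},{"travel":[-0.435,0.444,0],"turn":[0,0,0.95],"jaw":-1},{"travel":[-0.435,0.444,0],"turn":[0,0,0.95],"jaw":-1}]'
python3 -m crank '[{"travel":[0,0,-0.1],"turn":[0,0,0.067],"jaw":-1},{"travel":[0,0,-0.2],"turn":[0,0,0.067],"jaw":-1},{"travel":[0,0,-0.3],"turn":[0,0,0.067],"jaw":-1},{"travel":[0,0,-0.4],"turn":[0,0,0.067],"jaw":-1},{"travel":[0,0,-0.4],"turn":[0,0,0.067],"jaw":-1},{"travel":[0,0,-0.4],"turn":[0,0,0.067],"jaw":-1},{"travel":[0,0,-0.4],"turn":[0,0,0.067],"jaw":-1}]'
```

```text
t: 8.98
position: [0.5598, -0.0559, 0.4423]
tool_rot: [[0.019, 1.0, 0.001], [1.0, -0.019, 0.001], [0.001, 0.001, -1.0]]
contact_force: [-0.3, 0.4, -0.5]
grip_width: 0.0852
finger_force: 0.0
t: 9.57
position: [0.5606, -0.0566, 0.3235]
tool_rot: [[-0.079, 0.997, 0.003], [0.997, 0.079, 0.0], [0.0, 0.003, -1.0]]
contact_force: [0.4, -0.3, -0.4]
grip_width: 0.0855
finger_force: 0.0
```

```bash
python3 -m crank '[{"travel":[0,-0.02,-0.1],"turn":[0,0,0],"jaw":-1},{"travel":[0,-0.02,-0.2],"turn":[0,0,0],"jaw":-1},{"travel":[0,-0.02,-0.3],"turn":[0,0,0],"jaw":-1},{"travel":[0,-0.02,-0.38],"turn":[0,0,0],"jaw":-1},{"travel":[0,-0.02,-0.43],"turn":[0,0,0],"jaw":-1},{"travel":[0,-0.02,-0.43],"turn":[0,0,0],"jaw":-1},{"travel":[0,-0.02,-0.43],"turn":[0,0,0],"jaw":1},{"travel":[0,-0.02,-0.43],"turn":[0,0,0],"jaw":1},{"travel":[0,-0.02,-0.43],"turn":[0,0,0],"jaw":1},{"travel":[0,-0.02,-0.43],"turn":[0,0,0],"jaw":1},{"travel":[0,-0.02,-0.43],"turn":[0,0,0],"jaw":1},{"travel":[0,-0.02,-0.43],"turn":[0,0,0],"jaw":1}]'
```

```text
t: 10.57
position: [0.5613, -0.0634, 0.1953]
tool_rot: [[-0.077, 0.997, 0.005], [0.997, 0.077, -0.0], [-0.001, 0.005, -1.0]]
contact_force: [-0.1, -0.2, 5.1]
grip_width: 0.0591
finger_force: 65.2
```

```bash
python3 -m crank '[{"travel":[0,0,0.1],"turn":[0,0,0],"jaw":1},{"travel":[0,0,0.2],"turn":[0,0,0],"jaw":1},{"travel":[0,0,0.3],"turn":[0,0,0],"jaw":1},{"travel":[0,0,0.4],"turn":[0,0,0],"jaw":1},{"travel":[0,0,0.5],"turn":[0,0,0],"jaw":1},{"travel":[0,0,0.6],"turn":[0,0,0],"jaw":1},{"travel":[0,0,0.7],"turn":[0,0,0],"jaw":1},{"travel":[0,0,0.78],"turn":[0,0,0],"jaw":1},{"travel":[0,0,0.78],"turn":[0,0,0],"jaw":1},{"travel":[0.01,0.1,0.78],"turn":[0,0,0],"jaw":1},{"travel":[0.02,0.2,0.78],"turn":[0,0,0],"jaw":1},{"travel":[0.03,0.3,0.78],"turn":[0,0,0],"jaw":1}]'
python3 -m crank '[{"travel":[0,0.12,0],"turn":[0,0,0],"jaw":1},{"travel":[0.017,0.24,0],"turn":[0,0,-0.03],"jaw":1},{"travel":[0.017,0.36,0],"turn":[0,0,-0.03],"jaw":1},{"travel":[0.017,0.48,0],"turn":[0,0,-0.03],"jaw":1},{"travel":[0.017,0.6,0],"turn":[0,0,-0.03],"jaw":1},{"travel":[0.017,0.72,0],"turn":[0,0,-0.03],"jaw":1},{"travel":[0.017,0.84,0],"turn":[0,0,-0.03],"jaw":1},{"travel":[0.017,0.96,0],"turn":[0,0,-0.03],"jaw":1},{"travel":[0.017,1.0,0],"turn":[0,0,-0.03],"jaw":1},{"travel":[0.017,1.0,0],"turn":[0,0,-0.03],"jaw":1}]'
```

```text
t: 11.57
position: [0.5685, 0.027, 0.4275]
tool_rot: [[-0.076, 0.997, 0.001], [0.997, 0.076, -0.001], [-0.001, 0.001, -1.0]]
contact_force: [0.2, 0.6, -1.5]
grip_width: 0.0594
finger_force: 65.5
t: 12.4
position: [0.5717, 0.331, 0.4272]
tool_rot: [[-0.037, 0.999, -0.001], [0.999, 0.037, 0.003], [0.003, -0.0, -1.0]]
contact_force: [-1.1, -0.1, -2.5]
grip_width: 0.0591
finger_force: 65.5
```

```bash
python3 -m crank '[{"travel":[0.01,0.07,-0.12],"turn":[0,0,0],"jaw":1},{"travel":[0.01,0.07,-0.24],"turn":[0,0,0],"jaw":1},{"travel":[0.01,0.07,-0.36],"turn":[0,0,0],"jaw":1},{"travel":[0.01,0.07,-0.48],"turn":[0,0,0],"jaw":1},{"travel":[0.01,0.07,-0.60],"turn":[0,0,0],"jaw":1},{"travel":[0.01,0.07,-0.68],"turn":[0,0,0],"jaw":1},{"travel":[0.01,0.07,-0.74],"turn":[0,0,0],"jaw":1},{"travel":[0.01,0.07,-0.78],"turn":[0,0,0],"jaw":1},{"travel":[0.01,0.07,-0.785],"turn":[0,0,0],"jaw":1},{"travel":[0.01,0.07,-0.785],"turn":[0,0,0],"jaw":-0.75},{"travel":[0.01,0.07,-0.785],"turn":[0,0,0],"jaw":-0.75},{"travel":[0.01,0.07,-0.785],"turn":[0,0,0],"jaw":-0.75}]'
python3 -m crank '[{"travel":[0,0,0],"turn":[0,0,0],"jaw":-0.75},{"travel":[0,0,0.1],"turn":[0,0,0],"jaw":-0.75},{"travel":[0,0,0.22],"turn":[0,0,0],"jaw":-0.75},{"travel":[0,0,0.34],"turn":[0,0,0],"jaw":-0.75},{"travel":[0,0,0.46],"turn":[0,0,0],"jaw":-1},{"travel":[0,0,0.58],"turn":[0,0,0],"jaw":-1},{"travel":[0,0,0.7],"turn":[0,0,0],"jaw":-1},{"travel":[0,0,0.8],"turn":[0,0,0],"jaw":-1},{"travel":[0,0,0.8],"turn":[0,0,0],"jaw":-1},{"travel":[-0.03,-0.12,0.8],"turn":[0,0,0],"jaw":-1},{"travel":[-0.05,-0.24,0.8],"turn":[0,0,0],"jaw":-1},{"travel":[-0.07,-0.36,0.8],"turn":[0,0,0],"jaw":-1}]'
python3 - <<'E'
from h import *
p,d=shot('top','top4');W=cloud('top',d)
P=W[~np.isnan(W[...,0])]
for r in eyes.silhouettes('top','lancets1_mid')[:5]:
    w=W[r['mask']];w=w[~np.isnan(w[:,0])];print(round(r['conf'],2),len(w),np.round(np.median(w,0),3))
q=P[(abs(P[:,0]-.52)<.12)&(abs(P[:,1]-.352)<.08)&(P[:,2]>.04)&(P[:,2]<.06)];print(len(q),np.round(q.mean(0),3),cv2.minAreaRect((q[:,:2]*1000).astype(np.float32)))
q=P[(abs(P[:,0]-.55)<.08)&(abs(P[:,1]-.075)<.08)&(P[:,2]>.05)&(P[:,2]<.06)];print(len(q),np.round(q.mean(0),3))
print(arm.state()['position'])
E
```

```text
t: 13.4
position: [0.5775, 0.3474, 0.1925]
tool_rot: [[-0.03, 1.0, 0.002], [1.0, 0.03, 0.001], [0.001, 0.002, -1.0]]
contact_force: [-0.0, 0.1, -0.3]
grip_width: 0.0747
finger_force: 0.0
t: 14.4
position: [0.555, 0.2386, 0.4314]
tool_rot: [[-0.032, 0.999, 0.001], [0.999, 0.032, 0.0], [0.0, 0.001, -1.0]]
contact_force: [1.9, -0.7, -0.2]
grip_width: 0.0855
finger_force: 0.0
0.88 695 [0.56  0.343 0.046]
462 [0.573 0.345 0.049] ((575.5657958984375, 345.47296142578125), (68.109375, 89.95857238769531), 2.0537590980529785)
368 [0.552 0.074 0.055]
[0.55667752 0.23261285 0.43089054]
```

```bash
python3 -m crank '[{"travel":[-0.016,-0.12,0],"turn":[0,0,-0.047],"jaw":-1},{"travel":[-0.016,-0.24,0],"turn":[0,0,-0.047],"jaw":-1},{"travel":[-0.016,-0.36,0],"turn":[0,0,-0.047],"jaw":-1},{"travel":[-0.016,-0.48,0],"turn":[0,0,-0.047],"jaw":-1},{"travel":[-0.016,-0.527,0],"turn":[0,0,-0.047],"jaw":-1},{"travel":[-0.016,-0.527,-0.12],"turn":[0,0,-0.047],"jaw":-1},{"travel":[-0.016,-0.527,-0.24],"turn":[0,0,-0.047],"jaw":-1},{"travel":[-0.016,-0.527,-0.36],"turn":[0,0,-0.047],"jaw":-1},{"travel":[-0.016,-0.527,-0.48],"turn":[0,0,-0.047],"jaw":-1},{"travel":[-0.016,-0.527,-0.60],"turn":[0,0,-0.047],"jaw":-1},{"travel":[-0.016,-0.527,-0.70],"turn":[0,0,-0.047],"jaw":-1},{"travel":[-0.016,-0.527,-0.70],"turn":[0,0,-0.047],"jaw":-1}]'
python3 -m crank '[{"travel":[0,0,-0.09],"turn":[0,0,0],"jaw":-1},{"travel":[0,0,-0.09],"turn":[0,0,0],"jaw":-1},{"travel":[0,0,-0.09],"turn":[0,0,0],"jaw":1},{"travel":[0,0,-0.09],"turn":[0,0,0],"jaw":1},{"travel":[0,0,-0.09],"turn":[0,0,0],"jaw":1},{"travel":[0,0,-0.09],"turn":[0,0,0],"jaw":1},{"travel":[0,0,-0.09],"turn":[0,0,0],"jaw":1},{"travel":[0,0,-0.09],"turn":[0,0,0],"jaw":1},{"travel":[0,0,-0.09],"turn":[0,0,0],"jaw":1}]'
```

```text
t: 15.5
position: [0.5486, 0.081, 0.2161]
tool_rot: [[0.043, 0.999, -0.009], [0.999, -0.043, -0.001], [-0.002, -0.009, -1.0]]
contact_force: [-2.0, -0.2, -0.7]
grip_width: 0.0856
finger_force: 0.0
t: 16.25
position: [0.5522, 0.0817, 0.1966]
tool_rot: [[0.044, 0.999, 0.004], [0.999, -0.044, 0.001], [0.001, 0.004, -1.0]]
contact_force: [0.2, -0.8, 6.4]
grip_width: 0.0592
finger_force: 65.6
```

```bash
python3 -m crank '[{"travel":[0,0,0.1],"turn":[0,0,0],"jaw":1},{"travel":[0,0,0.2],"turn":[0,0,0],"jaw":1},{"travel":[0,0,0.3],"turn":[0,0,0],"jaw":1},{"travel":[0,0,0.4],"turn":[0,0,0],"jaw":1},{"travel":[0,0,0.5],"turn":[0,0,0],"jaw":1},{"travel":[0,0,0.6],"turn":[0,0,0],"jaw":1},{"travel":[0,0,0.7],"turn":[0,0,0],"jaw":1},{"travel":[0,0,0.78],"turn":[0,0,0],"jaw":1},{"travel":[0,0,0.78],"turn":[0,0,0],"jaw":1},{"travel":[-0.03,0.1,0.78],"turn":[0,0,0.04],"jaw":1},{"travel":[-0.06,0.2,0.78],"turn":[0,0,0.04],"jaw":1},{"travel":[-0.09,0.3,0.78],"turn":[0,0,0.04],"jaw":1}]'
python3 -m crank '[{"travel":[-0.03,0.1,0],"turn":[0,0,0],"jaw":1},{"travel":[-0.06,0.2,0],"turn":[0,0,0],"jaw":1},{"travel":[-0.09,0.3,0],"turn":[0,0,0],"jaw":1},{"travel":[-0.12,0.4,0],"turn":[0,0,0],"jaw":1},{"travel":[-0.16,0.5,0],"turn":[0,0,0],"jaw":1},{"travel":[-0.2,0.58,0],"turn":[0,0,0],"jaw":1},{"travel":[-0.2,0.58,0],"turn":[0,0,0],"jaw":1},{"travel":[-0.2,0.58,0],"turn":[0,0,0],"jaw":1},{"travel":[-0.2,0.58,-0.1],"turn":[0,0,0],"jaw":1},{"travel":[-0.2,0.58,-0.2],"turn":[0,0,0],"jaw":1},{"travel":[-0.2,0.58,-0.3],"turn":[0,0,0],"jaw":1},{"travel":[-0.2,0.58,-0.3],"turn":[0,0,0],"jaw":1}]'
```

```text
t: 17.25
position: [0.5233, 0.1717, 0.4286]
tool_rot: [[-0.018, 1.0, 0.001], [1.0, 0.018, -0.0], [-0.0, 0.001, -1.0]]
contact_force: [0.1, 0.6, -1.1]
grip_width: 0.0589
finger_force: 65.5
t: 18.25
position: [0.4634, 0.3418, 0.3328]
tool_rot: [[-0.017, 1.0, -0.007], [1.0, 0.017, -0.007], [-0.007, -0.007, -1.0]]
contact_force: [-1.3, -1.1, -1.8]
grip_width: 0.0593
finger_force: 65.3
```

```bash
python3 -m crank '[{"travel":[0,0,-0.1],"turn":[0,0,0],"jaw":1},{"travel":[0,0,-0.2],"turn":[0,0,0],"jaw":1},{"travel":[0,0,-0.3],"turn":[0,0,0],"jaw":1},{"travel":[0,0,-0.38],"turn":[0,0,0],"jaw":1},{"travel":[0,0,-0.44],"turn":[0,0,0],"jaw":1},{"travel":[0,0,-0.47],"turn":[0,0,0],"jaw":1},{"travel":[0,0,-0.485],"turn":[0,0,0],"jaw":1},{"travel":[0,0,-0.485],"turn":[0,0,0],"jaw":1},{"travel":[0,0,-0.485],"turn":[0,0,0],"jaw":-0.75},{"travel":[0,0,-0.485],"turn":[0,0,0],"jaw":-0.75},{"travel":[0,0,-0.485],"turn":[0,0,0],"jaw":-0.75},{"travel":[0,0,-0.485],"turn":[0,0,0],"jaw":-0.75}]'
python3 -m crank '[{"travel":[0,0,0.1],"turn":[0,0,0],"jaw":-0.75},{"travel":[0,0,0.2],"turn":[0,0,0],"jaw":-0.75},{"travel":[0,0,0.32],"turn":[0,0,0],"jaw":-0.75},{"travel":[0,0,0.44],"turn":[0,0,0],"jaw":-1},{"travel":[0,0,0.56],"turn":[0,0,0],"jaw":-1},{"travel":[0,0,0.68],"turn":[0,0,0],"jaw":-1},{"travel":[0,0,0.8],"turn":[0,0,0],"jaw":-1},{"travel":[0,0,0.8],"turn":[0,0,0],"jaw":-1}]'
cat > cart.py <<'E'
from h import *
from scipy.ndimage import label
def blobs(W,xr,yr,zr,mn=40):
    P=W[~np.isnan(W[...,0])];Q=P[(P[:,0]>xr[0])&(P[:,0]<xr[1])&(P[:,1]>yr[0])&(P[:,1]<yr[1])&(P[:,2]>zr[0])&(P[:,2]<zr[1])]
    ij=((Q[:,:2]-[xr[0],yr[0]])*1000).astype(int);img=np.zeros((int((xr[1]-xr[0])*1000)+2,int((yr[1]-yr[0])*1000)+2),np.uint8);img[ij[:,0],ij[:,1]]=1
    img=cv2.dilate(img,np.ones((5,5)));L,n=label(img,np.ones((3,3)))
    for k in range(1,n+1):
        q=Q[L[ij[:,0],ij[:,1]]==k]
        if len(q)<mn: continue
        R=cv2.minAreaRect((q[:,:2]*1000).astype(np.float32));(w,h),a=R[1],R[2]
        if w<h: a+=90
        print(len(q),'c',np.round(R[0]),'size',np.round([max(w,h),min(w,h)]),'long-axis yaw',round((a+90)%180-90,1),'z',round(float(np.median(q[:,2])),3))
E
python3 - <<'E'
from cart import *
for c in ['top','scene']:
    p,d=shot(c,c+'5');W=cloud(c,d);print(c);blobs(W,(.36,.75),(-.55,-.18),(.032,.046))
    if c=='top':blobs(W,(.40,.65),(.265,.44),(.043,.056))
print(arm.state()['position'],np.round(arm.state()['joints'],1))
E
```

```text
t: 19.25
position: [0.4644, 0.3455, 0.1936]
tool_rot: [[-0.019, 1.0, 0.001], [1.0, 0.019, 0.001], [0.001, 0.001, -1.0]]
contact_force: [-1.1, 0.6, 0.2]
grip_width: 0.0747
finger_force: 0.0
t: 19.92
position: [0.4649, 0.3472, 0.4405]
tool_rot: [[-0.02, 1.0, 0.01], [1.0, 0.02, 0.007], [0.007, 0.01, -1.0]]
contact_force: [0.7, 1.6, 0.3]
grip_width: 0.0855
finger_force: 0.0
top
372 c [ 457. -403.] size [112.  51.] long-axis yaw 4.6 z 0.039
384 c [ 459. -319.] size [113.  49.] long-axis yaw -1.6 z 0.039
647 c [ 609. -337.] size [134. 115.] long-axis yaw 9.1 z 0.039
476 c [464. 338.] size [90. 67.] long-axis yaw -88.4 z 0.049
433 c [575. 345.] size [90. 66.] long-axis yaw -89.1 z 0.049
scene
587 c [ 458. -402.] size [110.  47.] long-axis yaw 5.3 z 0.037
560 c [ 462. -317.] size [112.  46.] long-axis yaw -2.5 z 0.037
855 c [ 608. -336.] size [130. 113.] long-axis yaw 8.6 z 0.037
[0.46414313 0.34558033 0.43445095] [-12.1  26.9 -39.3  95.9  18.7  63.7 -55.5]
```

View pics/top5.png

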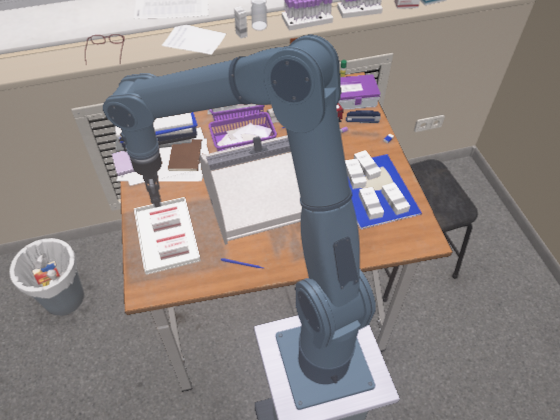

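Both lancet boxes are in the tray, at (165,220) and (172,245). The cartons lie with their long side along world x, so I'll grip along y. I'll start with the front one at (371,202), which is at (.460,-.318).

```bash
python3 -m crank '[{"travel":[0,-0.1,0],"turn":[0,0,-0.95],"jaw":-1},{"travel":[0,-0.2,0],"turn":[0,0,-0.95],"jaw":-1},{"travel":[0,-0.3,0],"turn":[0,0,-0.95],"jaw":-1},{"travel":[0,-0.4,0],"turn":[0,0,-0.95],"jaw":-1},{"travel":[0,-0.5,0],"turn":[0,0,-0.95],"jaw":-1},{"travel":[0,-0.6,0],"turn":[0,0,-0.95],"jaw":-1},{"travel":[0,-0.7,0],"turn":[0,0,-0.95],"jaw":-1},{"travel":[0,-0.8,0],"turn":[0,0,-0.95],"jaw":-1},{"travel":[0,-0.9,0],"turn":[0,0,-0.95],"jaw":-1},{"travel":[0,-1,0],"turn":[0,0,-0.95],"jaw":-1},{"travel":[0,-1,0],"turn":[0,0,-0.95],"jaw":-1},{"travel":[0,-1,0],"turn":[0,0,-0.95],"jaw":-1}]'
python3 -m crank '[{"travel":[0,-0.12,0],"turn":[0,0,-0.08],"jaw":-0.7},{"travel":[0,-0.24,0],"turn":[0,0,-0.08],"jaw":-0.7},{"travel":[0,-0.36,0],"turn":[0,0,-0.08],"jaw":-0.7},{"travel":[0,-0.48,0],"turn":[0,0,-0.08],"jaw":-0.7},{"travel":[0,-0.6,0],"turn":[0,0,-0.08],"jaw":-0.7},{"travel":[0,-0.72,0],"turn":[0,0,-0.08],"jaw":-0.7},{"travel":[0,-0.84,0],"turn":[0,0,-0.08],"jaw":-0.7},{"travel":[0,-0.96,0],"turn":[0,0,-0.08],"jaw":-0.7},{"travel":[0,-1,0],"turn":[0,0,-0.08],"jaw":-0.7},{"travel":[0,-1,0],"turn":[0,0,-0.08],"jaw":-0.7},{"travel":[0,-1,0],"turn":[0,0,-0.08],"jaw":-0.7}]'
```

```text
t: 21.02
position: [0.4634, 0.0428, 0.4311]
tool_rot: [[0.996, 0.087, -0.003], [0.087, -0.996, -0.001], [-0.003, 0.001, -1.0]]
contact_force: [-0.5, 1.0, 0.1]
grip_width: 0.0858
finger_force: 0.0
t: 21.93
position: [0.4636, -0.2546, 0.4312]
tool_rot: [[1.0, -0.029, -0.002], [-0.029, -1.0, 0.001], [-0.003, -0.001, -1.0]]
contact_force: [-0.9, 0.8, 0.6]
grip_width: 0.0724
finger_force: 0.0
```

```bash
python3 -m crank '[{"travel":[-0.01,-0.1,0],"turn":[0,0,0],"jaw":-0.7},{"travel":[-0.01,-0.21,-0.1],"turn":[0,0,0],"jaw":-0.7},{"travel":[-0.01,-0.21,-0.22],"turn":[0,0,0],"jaw":-0.7},{"travel":[-0.01,-0.21,-0.34],"turn":[0,0,0],"jaw":-0.7},{"travel":[-0.01,-0.21,-0.46],"turn":[0,0,0],"jaw":-0.7},{"travel":[-0.01,-0.21,-0.46],"turn":[0,0,0],"jaw":-0.7},{"travel":[-0.01,-0.21,-0.46],"turn":[0,0,0],"jaw":-0.7}]'
python3 - <<'E'
from cart import *
p,d=shot('scene');W=cloud('scene',d);blobs(W,(.36,.75),(-.55,-.18),(.032,.046))
p,d=shot('top');W=cloud('top',d);print('top');blobs(W,(.36,.75),(-.55,-.18),(.032,.046))
print(arm.state()['position'])
E
```

```text
t: 22.52
position: [0.4609, -0.3156, 0.2934]
tool_rot: [[1.0, -0.025, -0.004], [-0.025, -1.0, 0.003], [-0.004, -0.003, -1.0]]
contact_force: [0.8, -0.6, 1.3]
grip_width: 0.0727
finger_force: 0.0
590 c [ 459. -402.] size [112.  48.] long-axis yaw 5.7 z 0.037
560 c [ 461. -316.] size [112.  46.] long-axis yaw -2.8 z 0.037
646 c [ 601. -336.] size [130.  84.] long-axis yaw -9.2 z 0.037
top
140 c [ 428. -418.] size [84. 38.] long-axis yaw -28.5 z 0.039
92 c [ 623. -299.] size [78. 32.] long-axis yaw -28.7 z 0.039
[ 0.46224424 -0.31711195  0.29657251]
```

Unmoved, so I'll descend and grip.

```bash
python3 -m crank '[{"travel":[0,0,-0.1],"turn":[0,0,0],"jaw":-0.7},{"travel":[0,0,-0.2],"turn":[0,0,0],"jaw":-0.7},{"travel":[0,0,-0.3],"turn":[0,0,0],"jaw":-0.7},{"travel":[0,0,-0.355],"turn":[0,0,0],"jaw":-0.7},{"travel":[0,0,-0.355],"turn":[0,0,0],"jaw":-0.7},{"travel":[0,0,-0.355],"turn":[0,0,0],"jaw":1},{"travel":[0,0,-0.355],"turn":[0,0,0],"jaw":1},{"travel":[0,0,-0.355],"turn":[0,0,0],"jaw":1},{"travel":[0,0,-0.355],"turn":[0,0,0],"jaw":1},{"travel":[0,0,-0.355],"turn":[0,0,0],"jaw":1},{"travel":[0,0,-0.355],"turn":[0,0,0],"jaw":1}]'
```

```text
t: 23.53
position: [0.4625, -0.3184, 0.191]
tool_rot: [[1.0, -0.028, 0.004], [-0.028, -1.0, -0.002], [0.004, 0.002, -1.0]]
contact_force: [-0.7, -0.5, 6.8]
grip_width: 0.0447
finger_force: 62.3
```

```bash
python3 -m crank '[{"travel":[0,0,0.1],"turn":[0,0,0],"jaw":1},{"travel":[0,0,0.2],"turn":[0,0,0],"jaw":1},{"travel":[0,0,0.3],"turn":[0,0,0],"jaw":1},{"travel":[0,0,0.4],"turn":[0,0,0],"jaw":1},{"travel":[0,0,0.5],"turn":[0,0,0],"jaw":1},{"travel":[0,0,0.6],"turn":[0,0,0],"jaw":1},{"travel":[0,0,0.7],"turn":[0,0,0],"jaw":1},{"travel":[0,0,0.8],"turn":[0,0,0],"jaw":1},{"travel":[0.04,0.1,0.8],"turn":[0,0,0.05],"jaw":1},{"travel":[0.08,0.2,0.8],"turn":[0,0,0.05],"jaw":1},{"travel":[0.12,0.3,0.8],"turn":[0,0,0.05],"jaw":1},{"travel":[0.16,0.4,0.8],"turn":[0,0,0.05],"jaw":1}]'
python3 -m crank '[{"travel":[0.04,0.11,0],"turn":[0,0,0],"jaw":1},{"travel":[0.08,0.22,0],"turn":[0,0,0],"jaw":1},{"travel":[0.12,0.33,0],"turn":[0,0,0],"jaw":1},{"travel":[0.165,0.44,0],"turn":[0,0,0],"jaw":1},{"travel":[0.165,0.55,0],"turn":[0,0,0],"jaw":1},{"travel":[0.165,0.66,0],"turn":[0,0,0],"jaw":1},{"travel":[0.165,0.77,0],"turn":[0,0,0],"jaw":1},{"travel":[0.165,0.88,0],"turn":[0,0,0],"jaw":1},{"travel":[0.165,0.99,0],"turn":[0,0,0],"jaw":1},{"travel":[0.165,0.99,-0.1],"turn":[0,0,0],"jaw":1},{"travel":[0.165,0.99,-0.2],"turn":[0,0,0],"jaw":1},{"travel":[0.165,0.99,-0.3],"turn":[0,0,0],"jaw":1}]'
```

```text
t: 24.53
position: [0.5091, -0.1963, 0.4303]
tool_rot: [[0.999, 0.05, 0.003], [0.05, -0.999, -0.001], [0.003, 0.001, -1.0]]
contact_force: [-0.2, 0.6, -1.5]
grip_width: 0.0447
finger_force: 62.0
t: 25.53
position: [0.5587, 0.1002, 0.3395]
tool_rot: [[0.999, 0.052, 0.004], [0.052, -0.999, 0.0], [0.004, -0.0, -1.0]]
contact_force: [0.7, -1.3, -1.3]
grip_width: 0.0445
finger_force: 62.0
```

```bash
python3 -m crank '[{"travel":[0,0,-0.1],"turn":[0,0,0],"jaw":1},{"travel":[0,0,-0.2],"turn":[0,0,0],"jaw":1},{"travel":[0,0,-0.3],"turn":[0,0,0],"jaw":1},{"travel":[0,0,-0.38],"turn":[0,0,0],"jaw":1},{"travel":[0,0,-0.44],"turn":[0,0,0],"jaw":1},{"travel":[0,0,-0.47],"turn":[0,0,0],"jaw":1},{"travel":[0,0,-0.475],"turn":[0,0,0],"jaw":1},{"travel":[0,0,-0.475],"turn":[0,0,0],"jaw":1},{"travel":[0,0,-0.475],"turn":[0,0,0],"jaw":-0.5},{"travel":[0,0,-0.475],"turn":[0,0,0],"jaw":-0.5},{"travel":[0,0,-0.475],"turn":[0,0,0],"jaw":-0.5},{"travel":[0,0,-0.475],"turn":[0,0,0],"jaw":-0.5}]'
python3 -m crank '[{"travel":[0,0,0.1],"turn":[0,0,0],"jaw":-0.5},{"travel":[0,0,0.2],"turn":[0,0,0],"jaw":-0.5},{"travel":[0,0,0.32],"turn":[0,0,0],"jaw":-0.5},{"travel":[0,0,0.44],"turn":[0,0,0],"jaw":-0.5},{"travel":[0,0,0.56],"turn":[0,0,0],"jaw":-0.7},{"travel":[0,0,0.68],"turn":[0,0,0],"jaw":-0.7},{"travel":[0,0,0.8],"turn":[0,0,0],"jaw":-0.7},{"travel":[0,0,0.8],"turn":[0,0,0],"jaw":-0.7}]'
python3 - <<'E'
from cart import *
p,d=shot('scene');W=cloud('scene',d);blobs(W,(.36,.75),(-.55,-.18),(.032,.046))
p,d=shot('top');W=cloud('top',d);print('top');blobs(W,(.36,.75),(-.55,-.18),(.032,.046));blobs(W,(.48,.66),(-.15,.17),(.033,.047))
print(arm.state()['position'])
E
```

```text
t: 26.53
position: [0.559, 0.0994, 0.1965]
tool_rot: [[0.999, 0.051, 0.002], [0.051, -0.999, 0.0], [0.002, -0.0, -1.0]]
contact_force: [0.3, 0.1, -0.2]
grip_width: 0.0638
finger_force: 0.0
t: 27.2
position: [0.5603, 0.1, 0.4436]
tool_rot: [[0.999, 0.051, 0.013], [0.051, -0.999, 0.003], [0.013, -0.002, -1.0]]
contact_force: [1.6, 0.3, -0.1]
grip_width: 0.0726
finger_force: 0.0
586 c [ 458. -402.] size [111.  48.] long-axis yaw 4.7 z 0.037
848 c [ 608. -336.] size [131. 113.] long-axis yaw 8.4 z 0.037
top
372 c [ 457. -403.] size [112.  48.] long-axis yaw 5.2 z 0.039
212 c [ 615. -369.] size [102.  52.] long-axis yaw 10.4 z 0.039
376 c [557.  96.] size [114.  47.] long-axis yaw 2.9 z 0.04
[0.55878446 0.09938983 0.4374565 ]
```

```bash
python3 -m crank '[{"travel":[-0.02,-0.12,0],"turn":[0,0,0],"jaw":-0.7},{"travel":[-0.04,-0.24,0],"turn":[0,0,0],"jaw":-0.7},{"travel":[-0.06,-0.36,0],"turn":[0,0,0],"jaw":-0.7},{"travel":[-0.08,-0.48,0],"turn":[0,0,0.023],"jaw":-0.7},{"travel":[-0.1,-0.6,0],"turn":[0,0,0.023],"jaw":-0.7},{"travel":[-0.12,-0.72,0],"turn":[0,0,0.023],"jaw":-0.7},{"travel":[-0.14,-0.84,0],"turn":[0,0,0.023],"jaw":-0.7},{"travel":[-0.17,-0.96,0],"turn":[0,0,0.023],"jaw":-0.7},{"travel":[-0.2,-1,0],"turn":[0,0,0.023],"jaw":-0.7}]'
python3 -m crank '[{"travel":[-0.03,-0.11,0],"turn":[0,0,0],"jaw":-0.7},{"travel":[-0.06,-0.22,0],"turn":[0,0,0],"jaw":-0.7},{"travel":[-0.09,-0.33,0],"turn":[0,0,0],"jaw":-0.7},{"travel":[-0.12,-0.44,0],"turn":[0,0,0],"jaw":-0.7},{"travel":[-0.14,-0.55,0],"turn":[0,0,0],"jaw":-0.7},{"travel":[-0.14,-0.67,0],"turn":[0,0,0],"jaw":-0.7},{"travel":[-0.14,-0.67,-0.1],"turn":[0,0,0],"jaw":-0.7},{"travel":[-0.14,-0.67,-0.2],"turn":[0,0,0],"jaw":-0.7},{"travel":[-0.14,-0.67,-0.3],"turn":[0,0,0],"jaw":-0.7},{"travel":[-0.14,-0.67,-0.4],"turn":[0,0,0],"jaw":-0.7},{"travel":[-0.14,-0.67,-0.45],"turn":[0,0,0],"jaw":-0.7},{"travel":[-0.14,-0.67,-0.45],"turn":[0,0,0],"jaw":-0.7}]'
```

```text
t: 28.05
position: [0.4965, -0.2065, 0.4338]
tool_rot: [[0.997, 0.08, -0.003], [0.08, -0.997, -0.002], [-0.003, 0.002, -1.0]]
contact_force: [-1.2, -0.5, 0.1]
grip_width: 0.0726
finger_force: 0.0
t: 29.05
position: [0.4545, -0.4, 0.295]
tool_rot: [[0.996, 0.087, -0.008], [0.087, -0.996, 0.006], [-0.008, -0.007, -1.0]]
contact_force: [-1.6, 0.1, 0.5]
grip_width: 0.0724
finger_force: 0.0
```

```bash
python3 -m crank '[{"travel":[0.005,0,-0.1],"turn":[0,0,0],"jaw":-0.7},{"travel":[0.005,0,-0.2],"turn":[0,0,0],"jaw":-0.7},{"travel":[0.005,0,-0.3],"turn":[0,0,0],"jaw":-0.7},{"travel":[0.005,0,-0.355],"turn":[0,0,0],"jaw":-0.7},{"travel":[0.005,0,-0.355],"turn":[0,0,0],"jaw":-0.7},{"travel":[0.005,0,-0.355],"turn":[0,0,0],"jaw":1},{"travel":[0.005,0,-0.355],"turn":[0,0,0],"jaw":1},{"travel":[0.005,0,-0.355],"turn":[0,0,0],"jaw":1},{"travel":[0.005,0,-0.355],"turn":[0,0,0],"jaw":1},{"travel":[0.005,0,-0.355],"turn":[0,0,0],"jaw":1},{"travel":[0.005,0,-0.355],"turn":[0,0,0],"jaw":1}]'
```

```text
t: 29.97
position: [0.4589, -0.4024, 0.1962]
tool_rot: [[0.996, 0.087, 0.003], [0.087, -0.996, -0.002], [0.002, 0.002, -1.0]]
contact_force: [-0.9, -0.1, 7.9]
grip_width: 0.0447
finger_force: 62.7
```

```bash
python3 -m crank '[{"travel":[0,0,0.1],"turn":[0,0,0],"jaw":1},{"travel":[0,0,0.2],"turn":[0,0,0],"jaw":1},{"travel":[0,0,0.3],"turn":[0,0,0],"jaw":1},{"travel":[0,0,0.4],"turn":[0,0,0],"jaw":1},{"travel":[0,0,0.5],"turn":[0,0,0],"jaw":1},{"travel":[0,0,0.6],"turn":[0,0,0],"jaw":1},{"travel":[0,0,0.7],"turn":[0,0,0],"jaw":1},{"travel":[0,0,0.8],"turn":[0,0,0],"jaw":1},{"travel":[0.04,0.1,0.8],"turn":[0,0,-0.023],"jaw":1},{"travel":[0.08,0.2,0.8],"turn":[0,0,-0.023],"jaw":1},{"travel":[0.12,0.3,0.8],"turn":[0,0,-0.023],"jaw":1},{"travel":[0.16,0.4,0.8],"turn":[0,0,-0.023],"jaw":1}]'
python3 -m crank '[{"travel":[0.04,0.11,0],"turn":[0,0,0],"jaw":1},{"travel":[0.08,0.22,0],"turn":[0,0,0],"jaw":1},{"travel":[0.12,0.33,0],"turn":[0,0,0],"jaw":1},{"travel":[0.175,0.44,0],"turn":[0,0,0],"jaw":1},{"travel":[0.175,0.55,0],"turn":[0,0,0],"jaw":1},{"travel":[0.175,0.66,0],"turn":[0,0,0],"jaw":1},{"travel":[0.175,0.77,0],"turn":[0,0,0],"jaw":1},{"travel":[0.175,0.88,0],"turn":[0,0,0],"jaw":1},{"travel":[0.175,0.98,0],"turn":[0,0,0],"jaw":1},{"travel":[0.175,0.98,-0.1],"turn":[0,0,0],"jaw":1},{"travel":[0.175,0.98,-0.2],"turn":[0,0,0],"jaw":1},{"travel":[0.175,0.98,-0.3],"turn":[0,0,0],"jaw":1}]'
```

```text
t: 30.97
position: [0.5061, -0.2803, 0.4351]
tool_rot: [[0.999, 0.05, 0.001], [0.05, -0.999, -0.001], [0.001, 0.001, -1.0]]
contact_force: [-0.1, 0.7, -0.5]
grip_width: 0.0445
finger_force: 61.9
t: 31.97
position: [0.5585, 0.013, 0.3443]
tool_rot: [[0.999, 0.052, 0.003], [0.052, -0.999, -0.0], [0.003, 0.0, -1.0]]
contact_force: [1.1, -0.2, -1.1]
grip_width: 0.0443
finger_force: 62.0
```

```bash
python3 -m crank '[{"travel":[0,0,-0.1],"turn":[0,0,0],"jaw":1},{"travel":[0,0,-0.2],"turn":[0,0,0],"jaw":1},{"travel":[0,0,-0.3],"turn":[0,0,0],"jaw":1},{"travel":[0,0,-0.38],"turn":[0,0,0],"jaw":1},{"travel":[0,0,-0.44],"turn":[0,0,0],"jaw":1},{"travel":[0,0,-0.47],"turn":[0,0,0],"jaw":1},{"travel":[0,0,-0.48],"turn":[0,0,0],"jaw":1},{"travel":[0,0,-0.48],"turn":[0,0,0],"jaw":1},{"travel":[0,0,-0.48],"turn":[0,0,0],"jaw":-0.5},{"travel":[0,0,-0.48],"turn":[0,0,0],"jaw":-0.5},{"travel":[0,0,-0.48],"turn":[0,0,0],"jaw":-0.5},{"travel":[0,0,-0.48],"turn":[0,0,0],"jaw":-0.5}]'
python3 -m crank '[{"travel":[0,0,0.1],"turn":[0,0,0],"jaw":-0.5},{"travel":[0,0,0.2],"turn":[0,0,0],"jaw":-0.5},{"travel":[0,0,0.32],"turn":[0,0,0],"jaw":-0.5},{"travel":[0,0,0.44],"turn":[0,0,0],"jaw":-0.5},{"travel":[0,0,0.56],"turn":[0,0,0],"jaw":-0.7},{"travel":[0,0,0.68],"turn":[0,0,0],"jaw":-0.7},{"travel":[0,0,0.8],"turn":[0,0,0],"jaw":-0.7},{"travel":[0,0,0.8],"turn":[0,0,0],"jaw":-0.7}]'
python3 - <<'E'
from cart import *
p,d=shot('scene','scene6');W=cloud('scene',d);blobs(W,(.36,.75),(-.55,-.18),(.032,.046));np.save('scene6.npy',W)
p,d=shot('top');W=cloud('top',d);print('top');blobs(W,(.36,.75),(-.55,-.18),(.032,.046));blobs(W,(.48,.66),(-.15,.17),(.033,.047))
print(arm.state()['position'])
cv2.imwrite('pics/crop6.png',cv2.resize(cv2.imread('pics/scene6.png')[180:290,350:480],None,fx=5,fy=5,interpolation=cv2.INTER_CUBIC))
E
```

```text
t: 32.97
position: [0.559, 0.0123, 0.2011]
tool_rot: [[0.999, 0.051, 0.002], [0.051, -0.999, 0.0], [0.002, 0.0, -1.0]]
contact_force: [0.1, 0.7, -0.4]
grip_width: 0.064
finger_force: 0.0
t: 33.63
position: [0.5604, 0.0127, 0.4481]
tool_rot: [[0.999, 0.051, 0.013], [0.051, -0.999, 0.001], [0.013, 0.0, -1.0]]
contact_force: [0.6, 0.4, -0.1]
grip_width: 0.0728
finger_force: 0.0
861 c [ 608. -338.] size [132. 113.] long-axis yaw 6.8 z 0.037
top
53 c [ 583. -389.] size [50. 26.] long-axis yaw -24.5 z 0.039
371 c [558.  10.] size [118.  48.] long-axis yaw 3.0 z 0.04
381 c [556.  96.] size [113.  47.] long-axis yaw 3.1 z 0.04
[0.55878016 0.01232602 0.44199952]
```

View pics/crop6.png

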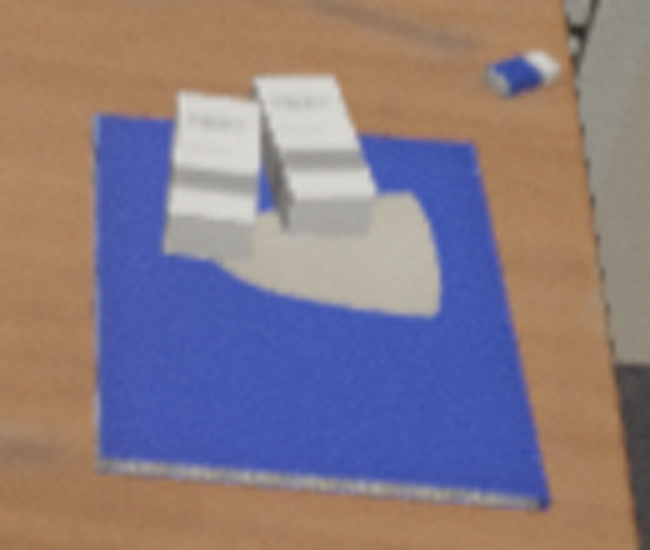

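The two remaining cartons touch at their rear ends: left at crop (215,160), right at crop (315,145) and rotated. I'll measure each top face separately.

```bash
python3 - <<'E'
from h import *
W=np.load('scene6.npy')
for pg in [[(178,93),(258,100),(257,222),(166,222)],[(255,77),(335,77),(375,195),(285,205)]]:
    m=np.zeros((420,560),np.uint8);cv2.fillPoly(m,[np.round(np.array(pg)/5+[350,180]).astype(np.int32)],1)
    q=W[(m>0)];q=q[(q[:,2]>.033)&(q[:,2]<.045)]
    R=cv2.minAreaRect((q[:,:2]*1000).astype(np.float32));c,s=np.linalg.eigh(np.cov(q[:,:2].T));v=s[:,1];print(len(q),R,np.round(q.mean(0),3),np.degrees(np.arctan2(v[1],v[0])))
# height band map from depth: y-extent per x slice
P=W[~np.isnan(W[...,0])];P=P[(P[:,0]>.52)&(P[:,0]<.7)&(P[:,1]>-.45)&(P[:,1]<-.22)&(P[:,2]>.033)&(P[:,2]<.045)]
for x in np.arange(.55,.67,.015):
    y=np.sort(P[abs(P[:,0]-x)<.006][:,1]);g=np.diff(y);
    if len(y)>3: k=g.argmax();print(round(x,3),round(y[0],3),round(y[k],3),round(y[k+1],3),round(y[-1],3))
E
```

```text
424 ((598.2792358398438, -312.9875793457031), (46.27280044555664, 112.23331451416016), 85.82173156738281) [ 0.595 -0.313  0.037] 175.8151831531056
414 ((622.97998046875, -367.231689453125), (112.01956176757812, 47.876461029052734), 9.587782859802246) [ 0.621 -0.367  0.037] -171.1455568885884
0.55 -0.333 -0.333 -0.33 -0.288
0.565 -0.388 -0.352 -0.333 -0.288
0.58 -0.395 -0.35 -0.334 -0.288
0.595 -0.397 -0.348 -0.335 -0.291
0.61 -0.393 -0.346 -0.335 -0.291
0.625 -0.39 -0.344 -0.336 -0.292
0.64 -0.386 -0.342 -0.336 -0.295
0.655 -0.384 -0.334 -0.328 -0.295
```

I'll pinch the left carton at its front end, clear of the other one, and slide it out before a centred grasp.

```bash
python3 -m crank '[{"travel":[-0.02,-0.12,0],"turn":[0,0,-0.079],"jaw":-0.47},{"travel":[-0.02,-0.24,0],"turn":[0,0,-0.079],"jaw":-0.47},{"travel":[-0.02,-0.36,0],"turn":[0,0,-0.079],"jaw":-0.47},{"travel":[-0.02,-0.48,0],"turn":[0,0,-0.079],"jaw":-0.47},{"travel":[-0.02,-0.6,0],"turn":[0,0,-0.079],"jaw":-0.47},{"travel":[-0.02,-0.72,0],"turn":[0,0,-0.079],"jaw":-0.47},{"travel":[-0.02,-0.84,0],"turn":[0,0,-0.079],"jaw":-0.47},{"travel":[-0.02,-0.96,0],"turn":[0,0,-0.079],"jaw":-0.47},{"travel":[-0.026,-1,0],"turn":[0,0,-0.079],"jaw":-0.47},{"travel":[-0.026,-1,0],"turn":[0,0,-0.079],"jaw":-0.47}]'
python3 -m crank '[{"travel":[0,-0.075,-0.1],"turn":[0,0,0],"jaw":-0.47},{"travel":[0,-0.075,-0.2],"turn":[0,0,0],"jaw":-0.47},{"travel":[0,-0.075,-0.3],"turn":[0,0,0],"jaw":-0.47},{"travel":[0,-0.075,-0.4],"turn":[0,0,0],"jaw":-0.47},{"travel":[0,-0.075,-0.5],"turn":[0,0,0],"jaw":-0.47},{"travel":[0,-0.075,-0.5],"turn":[0,0,0],"jaw":-0.47},{"travel":[0,-0.075,-0.5],"turn":[0,0,0],"jaw":-0.47},{"travel":[0,-0.075,-0.5],"turn":[0,0,0],"jaw":-0.47}]'
python3 - <<'E'
from h import *
s=arm.state();print(s['position'],s['grip_width']);p,d=shot('scene','scene7');W=cloud('scene',d)
cv2.imwrite('pics/crop7.png',cv2.resize(cv2.imread('pics/scene7.png')[160:290,330:480],None,fx=4,fy=4,interpolation=cv2.INTER_CUBIC))
E
```

```text
t: 34.57
position: [0.5488, -0.2922, 0.438]
tool_rot: [[0.997, -0.08, -0.004], [-0.08, -0.997, -0.001], [-0.004, 0.001, -1.0]]
contact_force: [-0.7, -0.6, -0.1]
grip_width: 0.0625
finger_force: 0.0
t: 35.23
position: [0.5515, -0.3096, 0.2913]
tool_rot: [[0.997, -0.072, 0.001], [-0.072, -0.997, -0.0], [0.001, 0.0, -1.0]]
contact_force: [0.5, -0.3, 0.3]
grip_width: 0.0629
finger_force: 0.0
[ 0.55148271 -0.30956853  0.29130358] 0.06285168003857683
```

View pics/crop7.png

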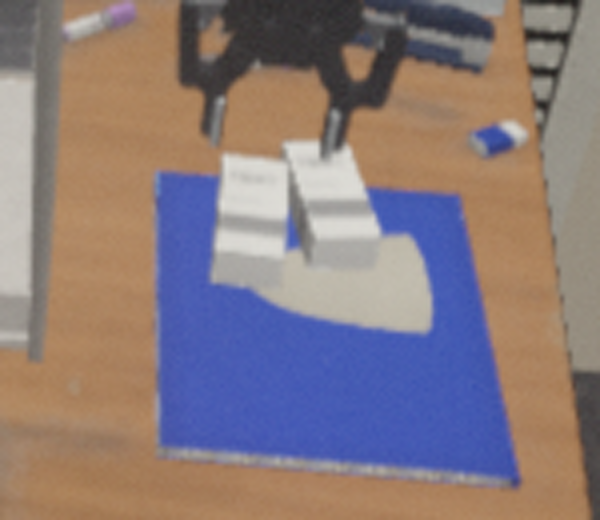

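The arm is in place with the cartons unmoved, left one's front end at crop (250,265). Descending.

```bash
python3 -m crank '[{"travel":[0,0,-0.1],"turn":[0,0,0],"jaw":-0.47},{"travel":[0,0,-0.2],"turn":[0,0,0],"jaw":-0.47},{"travel":[0,0,-0.28],"turn":[0,0,0],"jaw":-0.47},{"travel":[0,0,-0.335],"turn":[0,0,0],"jaw":-0.47},{"travel":[0,0,-0.335],"turn":[0,0,0],"jaw":-0.47},{"travel":[0,0,-0.335],"turn":[0,0,0],"jaw":1},{"travel":[0,0,-0.335],"turn":[0,0,0],"jaw":1},{"travel":[0,0,-0.335],"turn":[0,0,0],"jaw":1},{"travel":[0,0,-0.335],"turn":[0,0,0],"jaw":1},{"travel":[0,0,-0.335],"turn":[0,0,0],"jaw":1}]'
python3 -m crank '[{"travel":[-0.03,0.01,0],"turn":[0,0,0],"jaw":1},{"travel":[-0.06,0.02,0],"turn":[0,0,0],"jaw":1},{"travel":[-0.09,0.03,0],"turn":[0,0,0],"jaw":1},{"travel":[-0.12,0.04,0],"turn":[0,0,0],"jaw":1},{"travel":[-0.15,0.05,0],"turn":[0,0,0],"jaw":1},{"travel":[-0.18,0.06,0],"turn":[0,0,0],"jaw":1},{"travel":[-0.21,0.07,0],"turn":[0,0,0],"jaw":1},{"travel":[-0.24,0.07,0],"turn":[0,0,0],"jaw":1},{"travel":[-0.27,0.07,0],"turn":[0,0,0],"jaw":1},{"travel":[-0.27,0.07,0],"turn":[0,0,0],"jaw":1}]'
python3 -m crank '[{"travel":[0,0,0],"turn":[0,0,0],"jaw":-0.47},{"travel":[0,0,0],"turn":[0,0,0],"jaw":-0.47},{"travel":[0,0,0],"turn":[0,0,0],"jaw":-0.47},{"travel":[0,0,0.08],"turn":[0,0,0],"jaw":-0.47},{"travel":[0,0,0.18],"turn":[0,0,0],"jaw":-0.47},{"travel":[0,0,0.3],"turn":[0,0,0],"jaw":-0.7},{"travel":[0,0,0.3],"turn":[0,0,0],"jaw":-0.7},{"travel":[0,0,0.3],"turn":[0,0,0],"jaw":-0.7}]'
python3 - <<'E'
from cart import *
p,d=shot('scene','scene8');W=cloud('scene',d);blobs(W,(.36,.75),(-.55,-.18),(.032,.046))
print(arm.state()['position'])
E
```

```text
t: 36.12
position: [0.5518, -0.3106, 0.192]
tool_rot: [[0.997, -0.073, 0.003], [-0.073, -0.997, -0.002], [0.003, 0.001, -1.0]]
contact_force: [-1.4, 0.2, 8.0]
grip_width: 0.0448
finger_force: 62.0
t: 36.95
position: [0.4705, -0.2899, 0.1919]
tool_rot: [[0.997, -0.074, 0.005], [-0.074, -0.997, -0.002], [0.005, 0.002, -1.0]]
contact_force: [0.7, 0.3, 11.1]
grip_width: 0.0446
finger_force: 62.5
t: 37.62
position: [0.4704, -0.2896, 0.2815]
tool_rot: [[0.997, -0.073, 0.003], [-0.073, -0.997, -0.002], [0.004, 0.002, -1.0]]
contact_force: [0.4, -0.2, -0.1]
grip_width: 0.0726
finger_force: 0.0
501 c [ 518. -293.] size [113.  46.] long-axis yaw -2.0 z 0.037
134 c [ 593. -374.] size [47. 43.] long-axis yaw 5.8 z 0.037
[ 0.46973434 -0.28922063  0.27990184]
```

```bash
python3 -m crank '[{"travel":[0.1,-0.012,0],"turn":[0,0,0.015],"jaw":-0.7},{"travel":[0.157,-0.012,0],"turn":[0,0,0.015],"jaw":-0.7},{"travel":[0.157,-0.012,-0.1],"turn":[0,0,0.015],"jaw":-0.7},{"travel":[0.157,-0.012,-0.2],"turn":[0,0,0.015],"jaw":-0.7},{"travel":[0.157,-0.012,-0.3],"turn":[0,0,0.015],"jaw":-0.7},{"travel":[0.157,-0.012,-0.3],"turn":[0,0,0.015],"jaw":-0.7},{"travel":[0.157,-0.012,-0.3],"turn":[0,0,0.015],"jaw":1},{"travel":[0.157,-0.012,-0.3],"turn":[0,0,0.015],"jaw":1},{"travel":[0.157,-0.012,-0.3],"turn":[0,0,0.015],"jaw":1},{"travel":[0.157,-0.012,-0.3],"turn":[0,0,0.015],"jaw":1},{"travel":[0.157,-0.012,-0.3],"turn":[0,0,0.015],"jaw":1},{"travel":[0.157,-0.012,-0.3],"turn":[0,0,0.015],"jaw":1}]'
```

```text
t: 38.67
position: [0.5173, -0.2931, 0.1909]
tool_rot: [[0.999, -0.05, 0.002], [-0.05, -0.999, -0.001], [0.002, 0.001, -1.0]]
contact_force: [-2.5, 0.4, 5.7]
grip_width: 0.0447
finger_force: 63.6
```

```bash
python3 -m crank '[{"travel":[0,0,0.1],"turn":[0,0,0],"jaw":1},{"travel":[0,0,0.2],"turn":[0,0,0],"jaw":1},{"travel":[0,0,0.3],"turn":[0,0,0],"jaw":1},{"travel":[0,0,0.4],"turn":[0,0,0],"jaw":1},{"travel":[0,0,0.5],"turn":[0,0,0],"jaw":1},{"travel":[0,0,0.6],"turn":[0,0,0],"jaw":1},{"travel":[0,0,0.7],"turn":[0,0,0],"jaw":1},{"travel":[0,0,0.8],"turn":[0,0,0],"jaw":1},{"travel":[0.04,0.1,0.8],"turn":[0,0,0.064],"jaw":1},{"travel":[0.08,0.2,0.8],"turn":[0,0,0.064],"jaw":1},{"travel":[0.14,0.3,0.8],"turn":[0,0,0.064],"jaw":1},{"travel":[0.14,0.4,0.8],"turn":[0,0,0.064],"jaw":1}]'
python3 -m crank '[{"travel":[0,0.11,0],"turn":[0,0,0],"jaw":1},{"travel":[0,0.22,0],"turn":[0,0,0],"jaw":1},{"travel":[0,0.317,0],"turn":[0,0,0],"jaw":1},{"travel":[0,0.317,0],"turn":[0,0,0],"jaw":1},{"travel":[0,0.317,-0.1],"turn":[0,0,0],"jaw":1},{"travel":[0,0.317,-0.2],"turn":[0,0,0],"jaw":1},{"travel":[0,0.317,-0.3],"turn":[0,0,0],"jaw":1},{"travel":[0,0.317,-0.3],"turn":[0,0,0],"jaw":1}]'
```

```text
t: 39.67
position: [0.5607, -0.1708, 0.4302]
tool_rot: [[0.999, 0.052, 0.003], [0.052, -0.999, 0.0], [0.003, -0.0, -1.0]]
contact_force: [0.2, 0.3, -1.4]
grip_width: 0.0449
finger_force: 62.9
t: 40.33
position: [0.5562, -0.0777, 0.3345]
tool_rot: [[0.999, 0.051, -0.01], [0.051, -0.999, 0.001], [-0.01, -0.001, -1.0]]
contact_force: [-0.2, -0.1, -1.6]
grip_width: 0.0447
finger_force: 62.8
```

```bash
python3 -m crank '[{"travel":[0,0,-0.1],"turn":[0,0,0],"jaw":1},{"travel":[0,0,-0.2],"turn":[0,0,0],"jaw":1},{"travel":[0,0,-0.3],"turn":[0,0,0],"jaw":1},{"travel":[0,0,-0.38],"turn":[0,0,0],"jaw":1},{"travel":[0,0,-0.44],"turn":[0,0,0],"jaw":1},{"travel":[0,0,-0.465],"turn":[0,0,0],"jaw":1},{"travel":[0,0,-0.475],"turn":[0,0,0],"jaw":1},{"travel":[0,0,-0.475],"turn":[0,0,0],"jaw":1},{"travel":[0,0,-0.475],"turn":[0,0,0],"jaw":-0.5},{"travel":[0,0,-0.475],"turn":[0,0,0],"jaw":-0.5},{"travel":[0,0,-0.475],"turn":[0,0,0],"jaw":-0.5},{"travel":[0,0,-0.475],"turn":[0,0,0],"jaw":-0.5}]'
python3 -m crank '[{"travel":[0,0,0.1],"turn":[0,0,0],"jaw":-0.5},{"travel":[0,0,0.2],"turn":[0,0,0],"jaw":-0.5},{"travel":[0,0,0.32],"turn":[0,0,0],"jaw":-0.5},{"travel":[0,0,0.44],"turn":[0,0,0],"jaw":-0.5},{"travel":[0,0,0.56],"turn":[0,0,0],"jaw":-0.7},{"travel":[0,0,0.68],"turn":[0,0,0],"jaw":-0.7},{"travel":[0,0,0.8],"turn":[0,0,0],"jaw":-0.7},{"travel":[0,0,0.8],"turn":[0,0,0],"jaw":-0.7}]'
python3 - <<'E'
from cart import *
p,d=shot('scene','scene9');W=cloud('scene',d);blobs(W,(.36,.75),(-.55,-.18),(.032,.046))
p,d=shot('top','top9');W=cloud('top',d);print('top');blobs(W,(.48,.66),(-.16,.17),(.033,.047));blobs(W,(.6,.75),(-.05,.07),(.18,.22),10)
print(arm.state()['position'])
E
```

```text
t: 41.33
position: [0.5593, -0.0778, 0.1981]
tool_rot: [[0.999, 0.051, 0.002], [0.051, -0.999, -0.0], [0.002, 0.0, -1.0]]
contact_force: [-0.8, 0.3, -0.3]
grip_width: 0.0643
finger_force: 0.0
t: 42.0
position: [0.5607, -0.0776, 0.4451]
tool_rot: [[0.999, 0.051, 0.013], [0.051, -0.999, -0.001], [0.013, 0.002, -1.0]]
contact_force: [1.6, 0.6, -1.3]
grip_width: 0.0725
finger_force: 0.0
426 c [ 623. -367.] size [113.  47.] long-axis yaw 8.6 z 0.037
top
369 c [557.  10.] size [117.  48.] long-axis yaw 2.6 z 0.04
373 c [557.  97.] size [115.  47.] long-axis yaw 3.1 z 0.04
362 c [559. -80.] size [113.  49.] long-axis yaw 2.2 z 0.04
80 c [667.  11.] size [24. 22.] long-axis yaw -88.6 z 0.197
[ 0.5590937  -0.07767748  0.43898095]
```

View pics/top9.png

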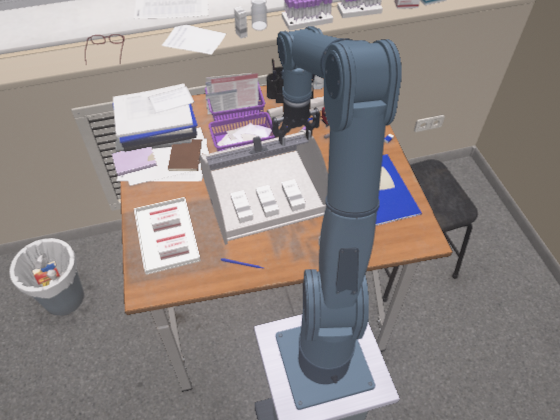

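Three cartons are in the box at (241,205), (266,200) and (291,194), and the pull stands at (257,143). Next I'll grip the pull and work out the closing arc.

```bash
python3 -m crank '[{"travel":[0.1,0.07,0],"turn":[0,0,0],"jaw":-0.5},{"travel":[0.2,0.14,0],"turn":[0,0,0],"jaw":-0.5},{"travel":[0.3,0.21,0],"turn":[0,0,0],"jaw":-0.5},{"travel":[0.4,0.28,0],"turn":[0,0,0],"jaw":-0.5},{"travel":[0.437,0.308,0],"turn":[0,0,0],"jaw":-0.5},{"travel":[0.437,0.308,0],"turn":[0,0,0],"jaw":-0.5},{"travel":[0.437,0.308,-0.08],"turn":[0,0,0],"jaw":-0.5},{"travel":[0.437,0.308,-0.16],"turn":[0,0,0],"jaw":-0.5},{"travel":[0.437,0.308,-0.24],"turn":[0,0,0],"jaw":-0.5},{"travel":[0.437,0.308,-0.32],"turn":[0,0,0],"jaw":-0.5},{"travel":[0.437,0.308,-0.32],"turn":[0,0,0],"jaw":-0.5}]'
python3 -m crank '[{"travel":[0,0,0],"turn":[0,0,0],"jaw":1},{"travel":[0,0,0],"turn":[0,0,0],"jaw":1},{"travel":[0,0,0],"turn":[0,0,0],"jaw":1},{"travel":[0,0,0],"turn":[0,0,0],"jaw":1},{"travel":[0,0,0],"turn":[0,0,0],"jaw":1},{"travel":[0,0,0],"turn":[0,0,0],"jaw":1}]'
python3 - <<'E'
import numpy as np
a=np.radians(2.85);f=lambda q:np.array([-.174*np.cos(q+.192),.174*np.sin(q+.192)])
qs=np.linspace(1.815,0,25);base=1.815
for k,q in enumerate(qs[1:]):
    if k in(11,): pass
    d=f(q)-f(base); print(k+1,round(q,2),np.round([d[0]*np.cos(a)/.3,d[0]*np.sin(a)/.3,d[1]/.3],3).tolist())
    if k==11: base=q;print('--')
E
```

```text
t: 43.02
position: [0.6869, 0.0135, 0.3343]
tool_rot: [[0.999, 0.05, -0.012], [0.05, -0.999, -0.002], [-0.012, 0.001, -1.0]]
contact_force: [-1.3, -0.6, -0.4]
grip_width: 0.0639
finger_force: 0.0
t: 43.52
position: [0.6908, 0.0146, 0.343]
tool_rot: [[0.999, 0.051, 0.004], [0.051, -0.999, -0.0], [0.004, 0.0, -1.0]]
contact_force: [1.2, -0.9, 5.5]
grip_width: 0.0218
finger_force: 58.4
1 1.74 [-0.04, -0.002, 0.017]
2 1.66 [-0.082, -0.004, 0.031]
3 1.59 [-0.124, -0.006, 0.042]
4 1.51 [-0.168, -0.008, 0.049]
5 1.44 [-0.211, -0.011, 0.053]
6 1.36 [-0.255, -0.013, 0.054]
7 1.29 [-0.299, -0.015, 0.052]
8 1.21 [-0.342, -0.017, 0.046]
9 1.13 [-0.385, -0.019, 0.037]
10 1.06 [-0.427, -0.021, 0.025]
11 0.98 [-0.468, -0.023, 0.009]
12 0.91 [-0.508, -0.025, -0.009]
--
13 0.83 [-0.038, -0.002, -0.021]
14 0.76 [-0.075, -0.004, -0.046]
15 0.68 [-0.109, -0.005, -0.072]
16 0.6 [-0.142, -0.007, -0.102]
17 0.53 [-0.172, -0.009, -0.134]
18 0.45 [-0.2, -0.01, -0.168]
19 0.38 [-0.225, -0.011, -0.204]
20 0.3 [-0.247, -0.012, -0.242]
21 0.23 [-0.266, -0.013, -0.281]
22 0.15 [-0.282, -0.014, -0.322]
23 0.08 [-0.296, -0.015, -0.363]
24 0.0 [-0.306, -0.015, -0.406]
```

```bash
python3 -m crank '[{"travel":[-0.04,-0.002,0.017],"turn":[0,0,0],"jaw":1},{"travel":[-0.082,-0.004,0.031],"turn":[0,0,0],"jaw":1},{"travel":[-0.124,-0.006,0.042],"turn":[0,0,0],"jaw":1},{"travel":[-0.168,-0.008,0.049],"turn":[0,0,0],"jaw":1},{"travel":[-0.211,-0.011,0.053],"turn":[0,0,0],"jaw":1},{"travel":[-0.255,-0.013,0.054],"turn":[0,0,0],"jaw":1},{"travel":[-0.299,-0.015,0.052],"turn":[0,0,0],"jaw":1},{"travel":[-0.342,-0.017,0.046],"turn":[0,0,0],"jaw":1},{"travel":[-0.385,-0.019,0.037],"turn":[0,0,0],"jaw":1},{"travel":[-0.427,-0.021,0.025],"turn":[0,0,0],"jaw":1},{"travel":[-0.468,-0.023,0.009],"turn":[0,0,0],"jaw":1},{"travel":[-0.508,-0.025,-0.009],"turn":[0,0,0],"jaw":1}]'
python3 -m crank '[{"travel":[-0.038,-0.002,-0.021],"turn":[0,0,0],"jaw":1},{"travel":[-0.075,-0.004,-0.046],"turn":[0,0,0],"jaw":1},{"travel":[-0.109,-0.005,-0.072],"turn":[0,0,0],"jaw":1},{"travel":[-0.142,-0.007,-0.102],"turn":[0,0,0],"jaw":1},{"travel":[-0.172,-0.009,-0.134],"turn":[0,0,0],"jaw":1},{"travel":[-0.200,-0.010,-0.168],"turn":[0,0,0],"jaw":1},{"travel":[-0.225,-0.011,-0.204],"turn":[0,0,0],"jaw":1},{"travel":[-0.247,-0.012,-0.242],"turn":[0,0,0],"jaw":1},{"travel":[-0.266,-0.013,-0.281],"turn":[0,0,0],"jaw":1},{"travel":[-0.282,-0.014,-0.322],"turn":[0,0,0],"jaw":1},{"travel":[-0.296,-0.015,-0.363],"turn":[0,0,0],"jaw":1},{"travel":[-0.306,-0.015,-0.406],"turn":[0,0,0],"jaw":1}]'
python3 -m crank '[{"travel":[0,0,0],"turn":[0,0,0],"jaw":1},{"travel":[0,0,-0.006],"turn":[0,0,0],"jaw":1},{"travel":[0,0,-0.012],"turn":[0,0,0],"jaw":1},{"travel":[0,0,-0.012],"turn":[0,0,0],"jaw":1},{"travel":[0,0,-0.012],"turn":[0,0,0],"jaw":1}]'
```

```text
t: 44.52
position: [0.5399, 0.007, 0.345]
tool_rot: [[0.999, 0.049, 0.011], [0.049, -0.999, -0.001], [0.011, 0.001, -1.0]]
contact_force: [-10.9, -2.8, 42.4]
grip_width: 0.0215
finger_force: 140.6
t: 45.52
position: [0.4439, 0.002, 0.2165]
tool_rot: [[0.999, 0.051, -0.004], [0.051, -0.999, -0.002], [-0.004, 0.001, -1.0]]
contact_force: [-15.4, -4.3, 123.7]
grip_width: 0.0219
finger_force: 161.0
t: 45.93
position: [0.4441, 0.0023, 0.217]
tool_rot: [[0.999, 0.051, -0.004], [0.051, -0.999, -0.004], [-0.004, 0.003, -1.0]]
contact_force: [-25.7, -2.5, 80.1]
grip_width: 0.0214
finger_force: 151.7
```

The force is high at the stop, so I'll ease off, release and back away.

```bash
python3 -m crank '[{"travel":[0,0,0.008],"turn":[0,0,0],"jaw":1},{"travel":[0,0,0.012],"turn":[0,0,0],"jaw":1},{"travel":[0,0,0.012],"turn":[0,0,0],"jaw":-0.5},{"travel":[0,0,0.012],"turn":[0,0,0],"jaw":-0.5},{"travel":[0,0,0.012],"turn":[0,0,0],"jaw":-0.5},{"travel":[0,0,0.012],"turn":[0,0,0],"jaw":-0.5}]'
python3 -m crank '[{"travel":[0,0,0.1],"turn":[0,0,0],"jaw":-0.5},{"travel":[0,0,0.2],"turn":[0,0,0],"jaw":-0.5},{"travel":[0,0,0.32],"turn":[0,0,0],"jaw":-0.5},{"travel":[0,0,0.44],"turn":[0,0,0],"jaw":-0.5},{"travel":[0,0,0.56],"turn":[0,0,0],"jaw":-0.7},{"travel":[0,0,0.68],"turn":[0,0,0],"jaw":-0.7},{"travel":[0,0,0.75],"turn":[0,0,0],"jaw":-0.7},{"travel":[0,0.1,0.75],"turn":[0,0,0],"jaw":-0.7},{"travel":[0,0.2,0.75],"turn":[0,0,0],"jaw":-0.7},{"travel":[0,0.3,0.75],"turn":[0,0,0],"jaw":-0.7},{"travel":[0,0.3,0.75],"turn":[0,0,0],"jaw":-0.7},{"travel":[0,0.3,0.75],"turn":[0,0,0],"jaw":-0.7}]'
python3 - <<'E'
from cart import *
p,d=shot('top','top10');W=cloud('top',d);P=W[~np.isnan(W[...,0])]
o=np.array([.6155,.007]);a=np.radians(2.85);R=np.array([[np.cos(a),-np.sin(a)],[np.sin(a),np.cos(a)]])
B=np.c_[(P[:,:2]-o)@R,P[:,2]];r=np.hypot(B[:,0],B[:,2]-.03)
m=(abs(B[:,1])<.02)&(r>.165)&(r<.2)&(B[:,0]<-.1)&(B[:,2]<.12);q=B[m];print(m.sum(),'q top-surface', np.round(np.percentile(np.arctan2(q[:,2]-.03,-q[:,0])-.192,[10,50,90]),3))
W0=np.load('top0.npy');P=W0[~np.isnan(W0[...,0])];B=np.c_[(P[:,:2]-o)@R,P[:,2]];r=np.hypot(B[:,0],B[:,2]-.03)
m=(abs(B[:,1])<.02)&(r>.165)&(r<.2)&(B[:,0]<-.1)&(B[:,2]<.12);q=B[m];print('at start',m.sum(), np.round(np.percentile(np.arctan2(q[:,2]-.03,-q[:,0])-.192,[10,50,90]),3))
blobs(W,(.40,.65),(.265,.44),(.043,.056));blobs(W,(.36,.75),(-.55,-.18),(.032,.046))
print(arm.state()['position'],arm.state()['contact_force'])
E
```

```text
t: 46.43
position: [0.4461, 0.0029, 0.2165]
tool_rot: [[0.999, 0.051, 0.0], [0.051, -0.999, 0.0], [0.0, -0.0, -1.0]]
contact_force: [1.2, 0.4, 0.3]
grip_width: 0.0644
finger_force: 0.0
t: 47.43
position: [0.4456, 0.0944, 0.4415]
tool_rot: [[0.999, 0.055, -0.0], [0.055, -0.999, 0.001], [-0.0, -0.001, -1.0]]
contact_force: [0.6, -1.0, 0.3]
grip_width: 0.0726
finger_force: 0.0
183 q top-surface [-0.375 -0.335  0.051]
at start 184 [-0.38  -0.335  0.076]
484 c [463. 338.] size [91. 67.] long-axis yaw 88.9 z 0.049
435 c [575. 345.] size [90. 68.] long-axis yaw -86.8 z 0.049
[0.44575305 0.09289765 0.44134482] [-0.28000793 -0.0621542   0.18751225]
```

View pics/top10.png

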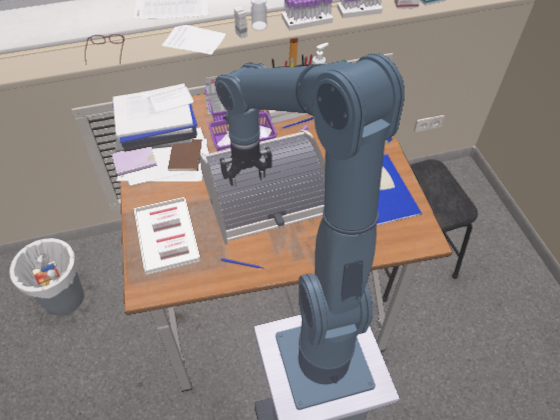

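```bash
python3 - <<'E'
from h import *
p,d=shot('top');W1=cloud('top',d)
o=np.array([.6155,.007]);a=np.radians(2.85);R=np.array([[np.cos(a),-np.sin(a)],[np.sin(a),np.cos(a)]])
for W in [np.load('top0.npy'),W1]:
    P=W[~np.isnan(W[...,0])];B=np.c_[(P[:,:2]-o)@R,P[:,2]];r=np.hypot(B[:,0],B[:,2]-.03)
    q=B[(abs(B[:,1]+.0)<.012)&(r>.158)&(r<.195)&(B[:,0]<-.1)&(B[:,2]<.12)&(B[:,2]>.058)]
    an=np.arctan2(q[:,2]-.03,-q[:,0]);off=np.hypot(q[:,0],q[:,2]-.03)
    an-=np.arcsin(.008/off);print(len(q),np.round(np.percentile(an-.192,[10,25,50,75,90]),3))
E
```

```text
63 [-0.017  0.009  0.02   0.036  0.049]
69 [-0.044 -0.024 -0.011  0.002  0.01 ]
```

The shutter reads about 0 (shut) and everything else is in place.

```bash
python3 -c "
from cell import arm
print(arm.sign_off())"
```

```text
the job is handed in; nothing more can be done
None
```

The job is handed in, but it may have failed on force: while rolling the shutter shut, one wrist reading was about 124 N upward, over the 120 N limit, and sign-off returned no verdict. The last camera check and moves show both lancet boxes in the tray, three cartons in the box, the fourth left on the folder, the shutter shut (about 0 rad), and the pen and bottle never touched.

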